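# Kit up a mosaic panel: scan the stock, pour the pieces, pack the tray

### The job

Book the stock out for the next mosaic panel: take the scanner from its rest and scan each stock box on the table in the order brown, gold, blue (one may be missing), aiming the window squarely at the middle of its label from about 8 cm and holding it steadily on the label for about three seconds each, then lay the scanner back in its rest as it was. After that tip the scoop over the white bowl so that every glass piece is poured into it, and set the empty scoop back upright on its cork mat. Also stand every stock box upright inside the wooden tray at any time you like, and leave everything else on the table alone.

Things in the scene. Friction and masses are not known exactly. Their poses are not given: they have to be found in the camera images.
- box_brown: dark brown closed stock box with a sloping lid, 0.22 kg, loose; may be absent. 70 mm deep (x) by 50 mm wide (y); 36 mm high at its front (-x, towards the robot at yaw 0), 76 mm at its back, lid sloping 30 degrees. Origin: centre of the underside, z up. Its upright sides (y = -25 and +25 mm, 56 mm high at the middle) are gripped from above.
- label_brown (a point): centre of the white bar-code label (58 x 42 mm) on the sloping lid of box_brown, 56 mm above the middle of its underside; z is the lid's outward normal, 30 degrees from vertical, leaning towards the box's front (its -x); y is the box's y.
- box_gold: golden yellow closed stock box with a sloping lid, 0.22 kg, loose; may be absent. 70 mm deep (x) by 50 mm wide (y); 36 mm high at its front (-x, towards the robot at yaw 0), 76 mm at its back, lid sloping 30 degrees. Origin: centre of the underside, z up. Its upright sides (y = -25 and +25 mm, 56 mm high at the middle) are gripped from above.
- label_gold (a point): centre of the white bar-code label (58 x 42 mm) on the sloping lid of box_gold, 56 mm above the middle of its underside; z is the lid's outward normal, 30 degrees from vertical, leaning towards the box's front (its -x); y is the box's y.
- box_blue: blue closed stock box with a sloping lid, 0.22 kg, loose; may be absent. 70 mm deep (x) by 50 mm wide (y); 36 mm high at its front (-x, towards the robot at yaw 0), 76 mm at its back, lid sloping 30 degrees. Origin: centre of the underside, z up. Its upright sides (y = -25 and +25 mm, 56 mm high at the middle) are gripped from above.
- label_blue (a point): centre of the white bar-code label (58 x 42 mm) on the sloping lid of box_blue, 56 mm above the middle of its underside; z is the lid's outward normal, 30 degrees from vertical, leaning towards the box's front (its -x); y is the box's y.
- scanner: hand-held bar-code scanner, 0.18 kg: a straight black body with orange sides, 140 mm long (x) by 34 mm wide (y) by 32 mm high, with a 50 mm nose at its +x end that points forward and down. Origin: centre of the straight body's underside, z up when in its rest. Grip it across y at the middle of the body, 16 mm above the origin, where it balances.
- scan_window (a point): red window at the end of the scanner's nose, 83 mm ahead (+x) of the scanner's origin and 31 mm below it. z is the beam, out of the window: 60 degrees below level, towards the scanner's +x, when the scanner is level; y is the scanner's y. A scanner held level with its x along a box's x points squarely at its label. It reads at 50 to 120 mm.
- scanner_rest: fixed black rest with two grey forks 46 mm ahead of and behind its middle, each 14 mm thick with a floor 58 mm above the table and 12 mm lips 48 mm apart. The scanner lies level on both forks, nose out beyond the +x end, its origin 58 mm above the rest's. Between the forks there is 78 mm of free space for fingers. Origin: centre of the underside; x along the scanner.
- tray: fixed wooden kit tray, 127 mm (x) by 330 mm (y) outside, 6 mm walls, 14 mm high, floor 6 mm thick (the boxes stand 6 mm above the table in it). Origin: centre of the underside.
- scoop: open-fronted aluminium scoop, 0.16 kg. Pan 90 mm long (x), 66 mm wide, 3 mm sheet; sides 36 mm high, back 40 mm, open at -x. Origin: centre of the pan's underside, z up. Blue upright fin handle at the back: centred 63 mm along +x, 36 mm long (x), 14 mm thick (y), from 32 to 92 mm high; grip it across y from above, about 72 mm above the origin. It carries the glass pieces.
- scoop_lip (a point): middle of the scoop's open front edge, 45 mm along -x of its origin and 3 mm above it. Pieces slide out over it once the pan is tipped front-down by more than about 36 degrees; 52 degrees empties it surely.
- mat: fixed cork mat, 116 mm (x) by 96 mm (y), 4 mm thick; the scoop's place. Origin: centre of the underside (the scoop stands 4 mm above it).
- bowl: fixed white ceramic bowl, 160 mm across the rim, 50 mm high, wall 5 mm, sides slanting in to a narrower floor. Origin: centre of the underside.
- tile1: brown glass mosaic piece, 20 x 17 x 14 mm, 14 g; starts on the scoop's pan; may be absent. Origin: centre of its underside.
- tile2: brown glass mosaic piece, 20 x 17 x 14 mm, 14 g; starts on the scoop's pan; may be absent. Origin: centre of its underside.
- tile3: brown glass mosaic piece, 20 x 17 x 14 mm, 14 g; starts on the scoop's pan; may be absent. Origin: centre of its underside.
- tile4: brown glass mosaic piece, 20 x 17 x 14 mm, 14 g; starts on the scoop's pan; may be absent. Origin: centre of its underside.
- tile5: brown glass mosaic piece, 20 x 17 x 14 mm, 14 g; starts on the scoop's pan; may be absent. Origin: centre of its underside.
- tile6: brown glass mosaic piece, 20 x 17 x 14 mm, 14 g; starts on the scoop's pan; may be absent. Origin: centre of its underside.
- nippers: tile nippers with red handles, about 180 x 85 x 18 mm, lying flat; loose, not part of the job, leave it alone. Origin: at the hinge of the jaws.
- glue: white glue bottle, 130 mm high, 52 mm across; loose, not part of the job, leave it alone. Origin: centre of the underside.
- mug: white coffee mug, 65 mm high, 68 mm across; loose, not part of the job, leave it alone. Origin: centre of the underside.
- gold_jar: small amber jar with a brass cap, 50 mm high, 38 mm across; loose, not part of the job, leave it alone. Origin: centre of the underside.

How it is judged (in metres and radians):
On the way, in this order (a step that is already met when the one before it is completed fails the run):
1. the scanner is aimed squarely at the middle of the brown box's label (if there is one) from 50 to 120 mm and held steadily on it for 2 s (x of label_brown in the frame of scan_window between -0.018 and 0.018 m and y of label_brown in the frame of scan_window between -0.018 and 0.018 m and z of label_brown in the frame of scan_window between 0.05 and 0.12 m and angle between the z axis of scan_window and the z axis of label_brown, either way round below 0.28 rad), for 2 s.
2. the scanner is aimed squarely at the middle of the gold box's label (if there is one) from 50 to 120 mm and held steadily on it for 2 s (x of label_gold in the frame of scan_window between -0.018 and 0.018 m and y of label_gold in the frame of scan_window between -0.018 and 0.018 m and z of label_gold in the frame of scan_window between 0.05 and 0.12 m and angle between the z axis of scan_window and the z axis of label_gold, either way round below 0.28 rad), for 2 s.
3. the scanner is aimed squarely at the middle of the blue box's label (if there is one) from 50 to 120 mm and held steadily on it for 2 s (x of label_blue in the frame of scan_window between -0.018 and 0.018 m and y of label_blue in the frame of scan_window between -0.018 and 0.018 m and z of label_blue in the frame of scan_window between 0.05 and 0.12 m and angle between the z axis of scan_window and the z axis of label_blue, either way round below 0.28 rad), for 2 s.
4. the scanner lies back in its rest, let go (x of scanner in the frame of scanner_rest between -0.025 and 0.025 m and y of scanner in the frame of scanner_rest between -0.012 and 0.012 m and z of scanner in the frame of scanner_rest between 0.054 and 0.064 m and x of scan_window in the frame of scanner_rest above 0.04 m and angle between scanner's own z axis and vertical below 0.12 rad and contact force between the fingers and scanner below 0.2 N), for 0.2 s.
5. the scoop is tipped over the bowl (angle between scoop's own z axis and vertical above 0.45 rad and horizontal distance between scoop_lip and bowl below 0.1 m), for 0.05 s.
6. all the glass pieces lie in the bowl (horizontal distance between each of tile1, tile2, tile3, tile4, tile5, tile6 and bowl below 0.075 m and height (world z) of each of tile1, tile2, tile3, tile4, tile5, tile6 below 0.05 m and linear speed of each of tile1, tile2, tile3, tile4, tile5, tile6 below 0.03 m/s), for 0.3 s.
At the end, for the whole second after the job is handed in: Scanner level in its rest (within 25 mm along, 12 mm across, nose at the +x end); all pieces in the bowl (within 75 mm of its axis); scoop upright on the mat (within 40 mm of its middle); every stock box present upright (within 0.08 rad) on the tray's floor, inside its walls; all at rest (all of step 6 and x of scanner in the frame of scanner_rest between -0.025 and 0.025 m and y of scanner in the frame of scanner_rest between -0.012 and 0.012 m and z of scanner in the frame of scanner_rest between 0.054 and 0.064 m and x of scan_window in the frame of scanner_rest above 0.04 m and angle between scanner's own z axis and vertical below 0.12 rad and linear speed of each of scanner, box_brown, box_gold, box_blue, scoop below 0.02 m/s and x of box_brown in the frame of tray between -0.045 and 0.045 m and y of box_brown in the frame of tray between -0.14 and 0.14 m and height (world z) of each of box_brown, box_gold, box_blue, scoop below 0.012 m and angle between each of box_brown, box_gold, box_blue's own z axis and vertical below 0.08 rad and x of box_gold in the frame of tray between -0.045 and 0.045 m and y of box_gold in the frame of tray between -0.14 and 0.14 m and x of box_blue in the frame of tray between -0.045 and 0.045 m and y of box_blue in the frame of tray between -0.14 and 0.14 m and horizontal distance between scoop and mat below 0.04 m and angle between scoop's own z axis and vertical below 0.1 rad); the robot touches nothing.
It fails at once if the nippers is moved by more than 30 mm (distance of nippers from where it was at the start of the episode above 0.03 m).
It fails at once if the glue is moved by more than 30 mm (distance of glue from where it was at the start of the episode above 0.03 m).
It fails at once if the mug is moved by more than 30 mm (distance of mug from where it was at the start of the episode above 0.03 m).
It fails at once if the gold_jar is moved by more than 30 mm (distance of gold_jar from where it was at the start of the episode above 0.03 m).
Of box_brown, box_gold, box_blue only 2 to 3 are there at a start; the rules pass over those that are not, and their reading is None.
Of tile1, tile2, tile3, tile4, tile5, tile6 only 4 to 6 are there at a start; the rules pass over those that are not, and their reading is None.
At some moment in a run one of box_brown, box_gold, box_blue may be knocked a few centimetres aside while the robot is not near it.
It also fails if it takes over 200 s, if anything falls off the work surface, if the arm or the gripper's body presses on something with over 40 N, if the wrist force passes 120 N, or if a joint passes its speed limit or range.

### The arm

A 7-joint arm with a two-finger parallel gripper is mounted at the origin on the work surface. World frame = base frame: x ahead of the robot, y to its left, z up, the work surface at z = 0. Lengths are in mm, angles in rad, forces in N, time in s.
With the tool pointing down it reaches from about 350 to 900 mm from the base axis. Payload 7.2 kg.
Tool frame: the origin (TCP) lies at the very end of the fingers, on their centre line; the grasp point (between the pads) lies 19 mm behind it; z points along the fingers, y is the line along which they close (so a half turn about z gives the same grasp; the last joint's range is limited). The gripper opens to 85 mm and grips with 20 to 120 N. Pads are 22 mm wide; open, the fingers measure 114 mm over their backs; the gripper's body (76 mm by 85 mm) begins 54 mm behind the grasp point. The pads swing forward as they close: fully open they stand 13 mm farther back than shut.
Start: joints at [-1.347, 0.411, -0.013, 1.596, 0.006, 1.134, -0.082], TCP at [179.807, 598.58, 231.297] pointing down, gripper open.
Joint ranges: [-2.95, 2.95], [-0.29, 1.99], [-1.47, 1.44], [0.14, 2.54], [-1.03, 4.17], [0.13, 1.85], [-2.86, 2.86]. Speed limits (rad/s): [2.39, 2.39, 3.01, 3.01, 3.14, 3.14, 3.14].

### API

Orientations are given as [roll, pitch, yaw] about the fixed x, y, z axes, in that order (R = Rz(yaw) Ry(pitch) Rx(roll)).
In Python, from workcell import env gives the robot as it stands. The module is installed in compiled form; this text tells all that it offers.
- The arm moves only by the tool play_rows, never from a script. Its argument "targets" is text: rows parted by semicolons, each of 7 numbers parted by spaces: the finger opening in cm, from 0 to 8.54, then the shift along the tool's x, y, z in cm, then the turn, a rotation vector about the tool's x, y, z in rad. In form: claw dx dy dz ax ay az; .... A call has 1 to 5 rows; each row shifts and turns the commanded pose from where the row before left it, along the tool's axes as they then stand; what a row does not reach is not made up. A row lasts 1/8 s, in which the tool goes at most 62.5 mm and 10.7 degrees, less where a joint would pass 70% of its speed; a pose out of reach is approached as far as the arm can. A call with a gripper value outside its range is refused whole. The fingers move at their own pace and stop on an object; "force" is the grip in N (left out, the last holds). Time passes only in rows, so rows that do not move let the fingers close. It gives the time, the measured TCP pose, the force, the opening and the grip force at its end, in the units of the state.
- env.observe(): the state, without advancing time (a new reading comes with each control period).
- env.get_image(name): name is "side" or "top"; returns a dict with "color" (400x640x3 uint8, red, green, blue), "fx", "fy", "cx", "cy" (pixels), "R" (3x3) and "t" (3): a world point X has camera coordinates R X + t. Camera axes: x right, y down, z forward; pixel columns grow to the right and rows downward; lengths in mm; the calibration is good to about 2 mm. A picture is of the moment at which its call begins. There is no depth.
- env.sign_off(): hands the job in; it is judged then, once.
The state is a dict: "clock": time; "joint_positions": joint angles; "dq": joint speeds; "effort": joint torques, N m; "position": TCP position; "orientation": TCP orientation; "wrist_force": force on the tool from outside, world axes, zero at the start; "torque": the same for the moment, N m; "width": opening from 0.0 (shut) to 1.0 (fully open); "grip_force": force on a finger pad.
Only numpy, scipy, OpenCV 4.12 (cv2) and the standard library are available. Lean on these libraries where they do the work, as an engineer would, in place of code of your own. Each camera call takes 0.05 s, during which the arm holds its last target. There are 200 camera calls.

## Working session

There is one attempt and no reset: what is moved stays moved. The work goes in short steps, Python scripts to look and compute and a tool call to move; the robot and the scene stay as the last step left them, time stands still between calls to the robot, and variables do not carry over. Pictures are saved under pics/ and viewed, at most 14 in all, crops included, and the job is handed in when it is done.

Besides the shell and the picture viewer there is one more tool, called after "Request:" by a JSON object that holds its "method" and its "body", one argument or row to a line. play_rows: Moves the arm, as the interface text tells. Its arguments: {"type":"object","properties":{"targets":{"type":"string"},"force":{"type":"number"}},"required":["targets"]}

```bash
mkdir -p pics; cat > h.py <<'E'
import numpy as np, cv2
from workcell import env
from scipy.spatial.transform import Rotation as Rot
def snap(n,f):
    d=env.get_image(n); cv2.imwrite('pics/'+f,cv2.cvtColor(d['color'],cv2.COLOR_RGB2BGR)); np.savez('pics/'+f[:-4]+'.npz',**d); return d
def load(f): return dict(np.load('pics/'+f+'.npz'))
def ray(d,u,v,z):
    R,t=d['R'],d['t']; c=-R.T@t
    r=R.T@np.array([(u-d['cx'])/d['fx'],(v-d['cy'])/d['fy'],1]); s=(z-c[2])/r[2]; return c+s*r
def proj(d,X):
    p=d['R']@np.array(X,float)+d['t']; return d['fx']*p[0]/p[2]+d['cx'],d['fy']*p[1]/p[2]+d['cy']
E
python3 - <<'E'
from h import *
for n in('top','side'):
    d=snap(n,n+'0.png'); print(n,d['fx'],d['cx'],d['cy'],np.round(d['R'],3).tolist(),d['t'].round(1), (-d['R'].T@d['t']).round(1))
o=env.observe(); print(o)
E
```

```text
top 516.4099172676786 325.6324666105251 199.52091194389823 [[0.027, -1.0, 0.015], [-0.998, -0.028, -0.061], [0.062, -0.013, -0.998]] [ -31.9  572.4 1517.5] [ 478.4    3.8 1550.1]
side 407.54777003095546 324.735717299663 199.79401975839266 [[0.982, -0.19, -0.014], [-0.155, -0.753, -0.64], [0.111, 0.63, -0.769]] [-576.1  132.2  939. ] [ 481.7 -601.8  798.1]
{'clock': 0.1, 'joint_positions': array([-1.34720304,  0.41178964, -0.01271961,  1.59693872,  0.00561843,
        1.13434267, -0.08214038]), 'dq': array([ 0.00281201, -0.00335178, -0.00110131, -0.00151409, -0.00087143,
       -0.00061382,  0.00057357]), 'effort': array([ 2.65952724e-03, -6.01829767e+01,  6.84158485e-01, -3.00087440e+01,
        1.39723523e-02,  6.43452688e-03, -3.43354043e-05]), 'position': array([179.70291821, 598.14069884, 230.5648664 ]), 'orientation': array([-3.14015467e+00,  1.15769892e-04,  2.84989793e+00]), 'wrist_force': array([ 0.61634568, -0.96408401, -0.15959899]), 'torque': array([ 0.01512712, -0.00310168, -0.01396884]), 'grip_force': 0.0, 'width': 1.0019627316980766}
```

View pics/top0.png

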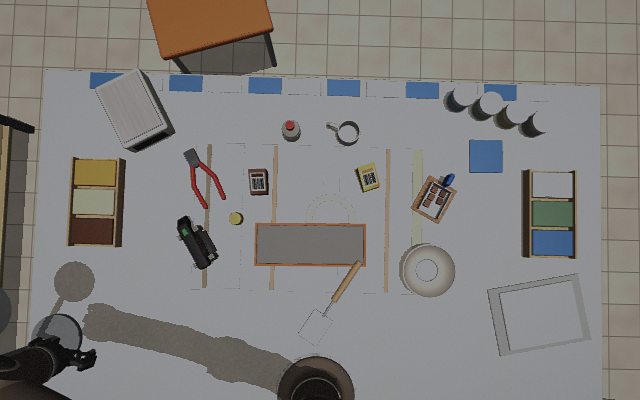

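View pics/side0.png

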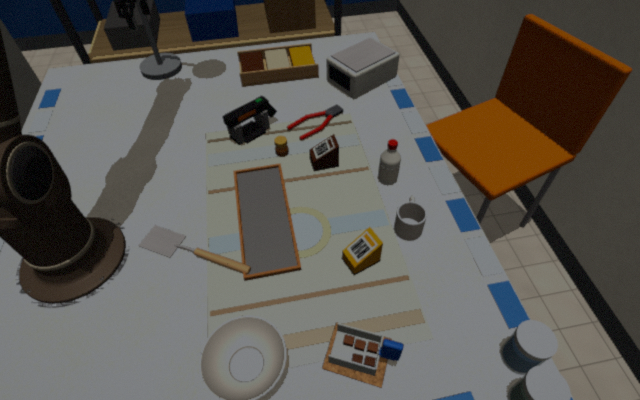

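Two boxes, brown at (258,181) and gold at (368,178), with no blue. Other things in the top view: scanner/rest (196,243), tray (310,244), scoop (434,199), bowl (427,270), nippers (203,178), jar (236,218).

```bash
python3 - <<'E'
from h import *
a=cv2.imread('pics/top0.png'); b=cv2.imread('pics/side0.png')
z=lambda im,x,y,w,h,W,H: cv2.resize(im[y:y+h,x:x+w],(W,H),interpolation=cv2.INTER_CUBIC)
m=np.vstack([np.hstack([z(a,160,200,75,75,300,300),z(a,235,150,50,50,200,200) if 0 else z(a,230,150,75,75,300,300),z(a,345,150,50,75,200,300)]),
 np.hstack([z(a,400,165,75,75,300,300),z(b,215,90,75,75,300,300),z(b,315,320,50,75,200,300)])])
cv2.imwrite('pics/m1.png',m)
E
```

```text
(no output)
```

View pics/m1.png

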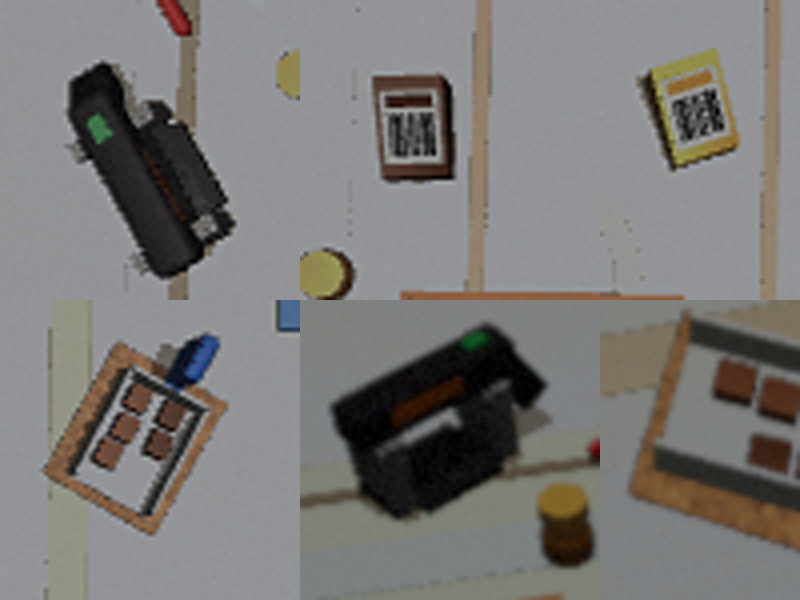

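Montage: the scanner's nose (green button) points to the upper left at about (183,217), its tail is at about (203,266). Both labels are clear, and the scoop carries 5 pieces with its open front at the lower left. Next I measure everything.

```bash
cat > meas.py <<'E'
from h import *
def label(d,u0,v0,r=14,show=True):
    K=8; c=d['color'][v0-r:v0+r,u0-r:u0+r]; c=cv2.resize(c,None,fx=K,fy=K,interpolation=cv2.INTER_LINEAR)
    h=cv2.cvtColor(c,cv2.COLOR_RGB2HSV); box=cv2.inRange(h,(0,90,30),(40,255,255)); 
    cs,_=cv2.findContours(box,cv2.RETR_EXTERNAL,cv2.CHAIN_APPROX_NONE); cc=max(cs,key=cv2.contourArea)
    inner=np.zeros_like(box); cv2.drawContours(inner,[cv2.convexHull(cc)],-1,255,-1)
    w=cv2.inRange(h,(0,0,120),(179,70,255))&cv2.erode(inner,np.ones((7,7)))
    n,l,s,_=cv2.connectedComponentsWithStats(w); k=1+np.argmax(s[1:,4])
    pts=np.argwhere(l==k)[:,::-1].astype(np.int32)
    q=cv2.boxPoints(cv2.minAreaRect(cv2.convexHull(pts)))
    q=(q+.5)/K-.5+[u0-r,v0-r]; q=q[np.argsort(q[:,1])]
    b=q[:2][np.argsort(q[:2,0])]; f=q[2:][np.argsort(q[2:,0])]
    P=[ray(d,*b[0],70.5),ray(d,*b[1],70.5),ray(d,*f[0],41.5),ray(d,*f[1],41.5)]
    mid=sum(P)/4; ax=(P[0]+P[1]-P[2]-P[3])/2; ay=(P[0]-P[1]+P[2]-P[3])/2
    if show: print('label',mid.round(1),'len',np.hypot(*ax[:2]).round(1),'wid',np.hypot(*ay[:2]).round(1),'yawx',np.arctan2(ax[1],ax[0]).round(3),'yawy',np.arctan2(-ay[0],ay[1]).round(3), q.round(1).tolist())
    return mid
def blob(d,mask,z,roi,name):
    x,y,w,h=roi; m=np.zeros_like(mask); m[y:y+h,x:x+w]=mask[y:y+h,x:x+w]
    cs,_=cv2.findContours(m,cv2.RETR_EXTERNAL,cv2.CHAIN_APPROX_NONE); c=max(cs,key=cv2.contourArea)
    q=cv2.boxPoints(cv2.minAreaRect(c)); P=np.array([ray(d,*p,z)[:2] for p in q]); M=cv2.moments(c)
    e=P[1]-P[0]; g=P[2]-P[1]
    print(name,'rect mid',P.mean(0).round(1),'e',np.hypot(*e).round(1),np.arctan2(e[1],e[0]).round(3),'g',np.hypot(*g).round(1),np.arctan2(g[1],g[0]).round(3),'cent',ray(d,M['m10']/M['m00'],M['m01']/M['m00'],z)[:2].round(1), q.round(1).tolist())
E
python3 - <<'E'
from meas import *
d=load('top0'); h=cv2.cvtColor(d['color'],cv2.COLOR_RGB2HSV)
label(d,258,181); label(d,368,178)
blob(d,cv2.inRange(h,(3,90,80),(18,255,255)),14,(250,218,120,50),'tray')
blob(d,cv2.inRange(h,(3,70,60),(20,255,255)),4,(405,170,60,60),'mat')
blob(d,cv2.inRange(h,(105,120,40),(130,255,255)),80,(436,168,24,26),'fin')
blob(d,cv2.inRange(h,(20,100,80),(35,255,255)),50,(225,208,25,22),'jar')
blob(d,cv2.inRange(h,(0,150,80),(5,255,255)),10,(180,140,50,70),'nipred')
blob(d,cv2.inRange(h,(0,0,0),(179,255,70)),90,(165,205,60,70),'scandark')
blob(d,cv2.inRange(h,(60,80,60),(90,255,255)),90,(165,205,60,70),'green')
# scoop tilesmask
g=d['color'][205:275,170:225].max(2)
# bowl rim: print
m=cv2.inRange(h,(0,0,0),(179,255,255))
# left silhouette edge of scanner
L=[]
for v in range(222,262,3):
    row=g[v-205]; L.append((v,170+int(np.argmax(row<65)), 170+len(row)-1-int(np.argmax(row[::-1]<65))))
print(L)
E
```

```text
label [617.8 184.4  56. ] len 51.1 wid 42.5 yawx 0.032 yawy 0.089 [[264.0, 171.6], [249.3, 172.5], [265.1, 190.1], [250.4, 191.0]]
label [ 641.4 -138.2   56. ] len 53.3 wid 42.9 yawx 0.339 yawy 0.28 [[373.2, 165.4], [359.0, 169.0], [377.9, 183.8], [363.7, 187.4]]
tray rect mid [438.7  26.9] e 127.7 0.015 g 330.2 -1.564 cent [439.1  27.7] [[253.8000030517578, 265.0], [254.6999969482422, 221.6999969482422], [365.8999938964844, 224.0], [365.0, 267.29998779296875]]
mat rect mid [ 584.3 -339.9] e 115.2 -0.5 g 95.1 -2.065 cent [ 586.1 -329.3] [[410.1000061035156, 207.8000030517578], [429.0, 174.8000030517578], [456.3999938964844, 190.5], [437.6000061035156, 223.5]]
fin rect mid [ 637.7 -370. ] e 35.0 -0.447 g 12.8 -2.009 cent [ 637.8 -369.9] [[445.20001220703125, 183.60000610351562], [450.6000061035156, 172.8000030517578], [454.6000061035156, 174.8000030517578], [449.20001220703125, 185.60000610351562]]
jar rect mid [510.1 245.5] e 28.9 -1.543 g 29.0 -3.104 cent [509.7 246.1] [[230.0, 213.0], [240.0, 213.0], [240.0, 223.0], [230.0, 223.0]]
nipred rect mid [625.8 320.3] e 23.7 -0.924 g 133.6 -2.5 cent [626.3 321.7] [[197.60000610351562, 163.0], [204.10000610351562, 158.39999389648438], [229.5, 194.8000030517578], [223.0, 199.39999389648438]]
scandark rect mid [443.2 344. ] e 71.5 -1.014 g 155.7 -2.581 cent [436.  342.6] [[171.8000030517578, 223.0], [194.0, 210.1999969482422], [221.60000610351562, 258.0], [199.39999389648438, 270.79998779296875]]
green rect mid [467.1 379.7] e 12.4 -1.075 g 18.9 -2.638 cent [466.9 379.6] [[180.8000030517578, 229.60000610351562], [184.8000030517578, 227.60000610351562], [187.8000030517578, 233.60000610351562], [183.8000030517578, 235.60000610351562]]
[(222, 178, 190), (225, 178, 197), (228, 177, 202), (231, 178, 206), (234, 180, 207), (237, 180, 209), (240, 184, 211), (243, 185, 212), (246, 187, 214), (249, 188, 216), (252, 190, 213), (255, 192, 218), (258, 193, 216), (261, 195, 211)]
```

```bash
python3 - <<'E'
from meas import *
d=load('top0'); s=load('side0')
L=[(228,177),(231,178),(234,180),(237,180),(240,184),(243,185),(246,187),(249,188),(252,190),(255,192),(258,193),(261,195)]
P=np.array([ray(d,u-.5,v,90)[:2] for v,u in L]); c=P.mean(0); vx,vy,_,_=cv2.fitLine(P.astype(np.float32),cv2.DIST_L2,0,.01,.01).ravel()[:4]
yaw=np.arctan2(vy,vx); yaw=yaw if vx>0 else yaw-np.pi*np.sign(yaw); print('yaw',yaw)
a=np.array([np.cos(yaw),np.sin(yaw)]); n=np.array([-a[1],a[0]]); g=ray(d,184.3,231.6,90)[:2]
print('off green to left edge',(c-g)@n)
# tail: darkness profile along axis through green line
gray=d['color'].max(2).astype(float)
for t in range(-170,60,5):
    X=c-17*n; X=X+a*((g-c)@a+t); u,v=proj(d,[*X,90]); print(t,int(cv2.getRectSubPix(gray.astype(np.float32),(1,1),(u,v))[0,0]),end='; ')
print()
print(c-17*n+a*((g-c)@a))
np.savez('sc.npz',yaw=yaw,g=c-17*n+a*((g-c)@a))
# overlay both with origin guess
g0=c-17*n+a*((g-c)@a)
h=cv2.cvtColor(s['color'],cv2.COLOR_RGB2HSV)
m=cv2.inRange(h,(60,80,60),(90,255,255)); m[:90]=0;m[130:]=0;m[:,:220]=0;m[:,290:]=0
print('green side cent',np.argwhere(m).mean(0)[::-1], proj(s,[*g0,90]))
E
```

```text
yaw 0.5515956
off green to left edge 15.265352357866576
-170 150; -165 150; -160 150; -155 150; -150 148; -145 149; -140 149; -135 151; -130 150; -125 135; -120 120; -115 8; -110 39; -105 43; -100 40; -95 41; -90 42; -85 41; -80 41; -75 40; -70 40; -65 41; -60 39; -55 39; -50 40; -45 39; -40 38; -35 40; -30 37; -25 38; -20 39; -15 36; -10 55; -5 118; 0 116; 5 118; 10 56; 15 36; 20 32; 25 15; 30 18; 35 16; 40 103; 45 152; 50 150; 55 150; 
[467.96849655 378.2251565 ]
green side cent [258.   99.5] (np.float64(257.97964717809634), np.float64(100.44124162169605))
```

```bash
python3 - <<'E'
from meas import *
d=load('top0'); s=load('side0')
for X in([180,598,231],[180,598,400],[0,0,0],[429,355,90]): print(X,np.round(proj(d,X)),np.round(proj(s,X)))
print(ray(d,58,335,0),ray(d,74,281,0),ray(s,160,65,0),ray(d,427,270,50),ray(d,427,270,5))
h=cv2.cvtColor(d['color'],cv2.COLOR_RGB2GRAY)
b=cv2.GaussianBlur(h,(5,5),0)
c=cv2.HoughCircles(b,cv2.HOUGH_GRADIENT,1,100,param1=60,param2=15,minRadius=24,maxRadius=32); c=c[0]
for k in c:
    if abs(k[0]-427)<20 and abs(k[1]-270)<20: print('bowl',k,ray(d,k[0],k[1],50))
# fork/model overlay
o=cv2.imread('pics/side0.png'); t=cv2.imread('pics/top0.png')
yaw=.525; a=np.array([np.cos(yaw),np.sin(yaw)]); n=np.array([-a[1],a[0]]); O=np.array([429.2,355.4])
yb=-.5; ab=np.array([np.cos(yb),np.sin(yb)]); nb=np.array([-ab[1],ab[0]]); S=np.array([584.3,-339.9])
t=cv2.resize(t,None,fx=4,fy=4,interpolation=cv2.INTER_CUBIC);o=cv2.resize(o,None,fx=4,fy=4,interpolation=cv2.INTER_CUBIC)
for im,cam in((o,s),(t,d)):
    def poly(O,a,n,x0,x1,y0,y1,z,col):
        q=np.array([proj(cam,[*(O+a*x+n*y),z]) for x,y in((x0,y0),(x1,y0),(x1,y1),(x0,y1))])*4+1.5
        cv2.polylines(im,[q.round().astype(np.int32)],True,col,1)
    for z in(58,90): poly(O,a,n,-70,70,-17,17,z,(0,255,255))
    poly(S,ab,nb,45,81,-7,7,96,(0,0,255)); poly(S,ab,nb,-45,45,-33,33,40,(0,255,0))
    cv2.circle(im,tuple(int(v*4) for v in proj(cam,[439,27,14])),3,(255,0,255),-1)
m=np.vstack([np.hstack([t[800:1100,640:1000],o[360:660,840:1200]]),np.hstack([t[650:950,1600:1960],o[1240:1540,1260:1620]])])
cv2.imwrite('pics/m2.png',m)
E
```

```text
[180, 598, 231] [ 77. 344.] [143.  26.]
[180, 598, 400] [ 41. 361.] [119. -39.]
[0, 0, 0] [315. 394.] [ 75. 257.]
[429, 355, 90] [193. 245.] [245. 107.]
[153.27283504 759.01035079   0.        ] [311.7365078  721.32168043   0.        ] [142.51203713 782.04921932   0.        ] [ 375.07342885 -314.44326597   50.        ] [ 371.97313589 -323.98980669    5.        ]
bowl [426.5 269.5  27.7] [ 376.47317898 -312.9700558    50.        ]
```

View pics/m2.png

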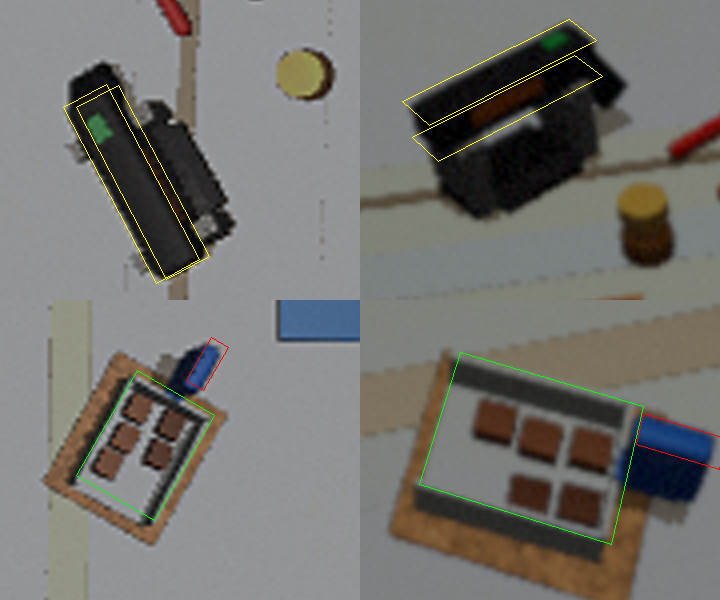

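Overlays show the scoop fits well. The scanner needs about 5 mm towards its nose. The bowl rim centre is at (376,-313) and the tray at (439,27). Now a small planner for the moves.

```bash
cat > plan.py <<'E'
import sys
from h import *
# plan.py x y z yaw tilt claw n : rows to reach a tool pose (R=Rz(yaw)Rx(pi)Ry(-tilt))
def pose(yaw,tilt=0): return Rot.from_euler('z',yaw)*Rot.from_euler('x',np.pi)*Rot.from_euler('y',-tilt)
def rows(P0,R0,P1,R1,claw,n):
    w=(R0.inv()*R1).as_rotvec(); out=[]; P=np.array(P0,float); R=R0
    for k in range(1,n+1):
        T=P0+(P1-P0)*k/n; Q=R0*Rot.from_rotvec(w*k/n)
        s=np.round(R.inv().apply(T-P)/10,1); r=np.round((R.inv()*Q).as_rotvec(),2)
        out.append('%g '%claw+' '.join('%g'%(v+0) for v in [*s,*r])); P=P+R.apply(s*10); R=R*Rot.from_rotvec(r)
    return out,P,R
def now():
    o=env.observe(); return np.array(o['position']),Rot.from_euler('xyz',o['orientation'])
if __name__=='__main__':
    x,y,z,yaw,tilt,claw=map(float,sys.argv[1:7]); n=int(sys.argv[7])
    P0,R0=now(); r,P,R=rows(P0,R0,np.array([x,y,z]),pose(yaw,tilt),claw,n)
    for i in range(0,n,5): print('; '.join(r[i:i+5]))
    print('end',P.round(1))
E
python3 plan.py 433.5 358 150 3.667 0 8.5 8
```

```text
8.5 -3.9 -2 1 0 0 -0.1; 8.5 -3.7 -2.3 1 0 0 -0.1; 8.5 -3.4 -2.7 1 0 0 -0.11; 8.5 -3.1 -3.1 1 0 0 -0.1; 8.5 -2.8 -3.3 1.1 0 0 -0.1
8.5 -2.5 -3.6 1 0 0 -0.1; 8.5 -2.1 -3.9 1 0 0 -0.1; 8.5 -1.6 -4 1 0 0 -0.11
end [433.1 357.9 149.8]
```

Request:
{"method": "play_rows", "body": {
  "targets": "8.5 -3.9 -2 1 0 0 -0.1; 8.5 -3.7 -2.3 1 0 0 -0.1; 8.5 -3.4 -2.7 1 0 0 -0.11; 8.5 -3.1 -3.1 1 0 0 -0.1; 8.5 -2.8 -3.3 1.1 0 0 -0.1"
}}

```text
clock: 0.72
position: [338.8, 447.4, 179.8]
orientation: [-3.141, -0.0, -2.92]
wrist_force: [1.2, 0.1, -0.2]
width: 0.996
grip_force: 0.0
```

Request:
{"method": "play_rows", "body": {
  "targets": "8.5 -2.5 -3.6 1 0 0 -0.1; 8.5 -2.1 -3.9 1 0 0 -0.1; 8.5 -1.6 -4 1 0 0 -0.11; 8.5 0 0 0 0 0 0; 8.5 0 0 0 0 0 0"
}}

```text
clock: 1.35
position: [432.8, 358.7, 150.1]
orientation: [3.141, -0.001, -2.614]
wrist_force: [0.2, -0.0, -0.6]
width: 0.997
grip_force: 0.0
```

```bash
python3 plan.py 433.5 358 51 3.667 0 8.5 5; python3 -c "
from h import *
print(env.observe()['orientation'])"
```

```text
8.5 0 0 2 0 0 0; 8.5 0 0 2 0 0 0; 8.5 0 -0.1 1.9 0 0 0; 8.5 0 0 2 0 0 0; 8.5 0 0 2 0 0 0
end [433.2 357.8  51.1]
[ 3.14111323e+00 -6.06628053e-04 -2.61436747e+00]
```

Request:
{"method": "play_rows", "body": {
  "targets": "8.5 0 -0.1 2 0 0 0; 8.5 0 0 2 0 0 0; 8.5 0 0 2 0 0 0; 8.5 0 0 2 0 0 0; 8.5 0 0 1.9 0 0 0",
  "force": 40
}}

```text
clock: 1.98
position: [432.4, 359.3, 50.9]
orientation: [3.141, 0.0, -2.611]
wrist_force: [0.6, 0.4, -0.7]
width: 0.994
grip_force: 0.0
```

Request:
{"method": "play_rows", "body": {
  "targets": "3 0 0 0 0 0 0; 2.8 0 0 0 0 0 0; 2.8 0 0 0 0 0 0; 2.8 0 0 0 0 0 0; 2.8 0 0 0 0 0 0",
  "force": 40
}}

```text
clock: 2.6
position: [434.1, 358.4, 52.4]
orientation: [3.141, 0.002, -2.613]
wrist_force: [-0.5, 1.7, 6.1]
width: 0.396
grip_force: 40.7
```

```bash
python3 - <<'E'
from meas import *
d=snap('top','top1.png'); s=snap('side','side1.png')
label(d,258,181); label(d,368,178)
a=cv2.imread('pics/top1.png')[190:290,150:250]; b=cv2.imread('pics/side1.png')[60:160,200:300]
cv2.imwrite('pics/m3.png',np.hstack([cv2.resize(a,(400,400),interpolation=2),cv2.resize(b,(400,400),interpolation=2)]))
E
```

```text
label [617.9 184.3  56. ] len 52.0 wid 43.2 yawx 0.046 yawy 0.101 [[264.0, 171.3], [249.1, 172.4], [265.4, 190.1], [250.5, 191.2]]
label [ 641.4 -138.3   56. ] len 53.2 wid 43.0 yawx 0.343 yawy 0.285 [[373.2, 165.4], [358.9, 169.1], [378.0, 183.7], [363.7, 187.4]]
```

View pics/m3.png

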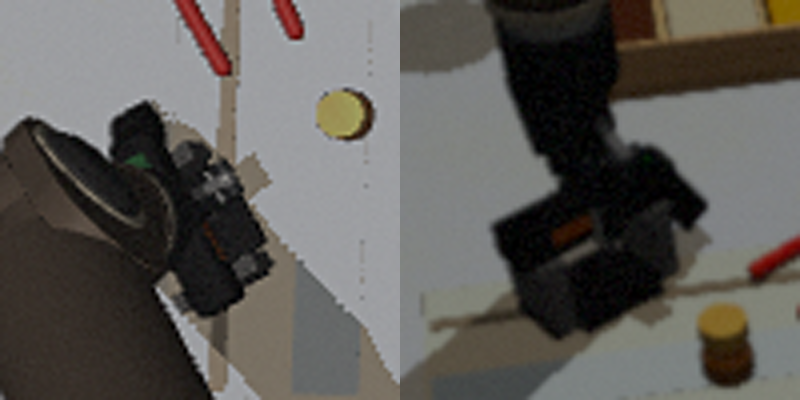

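The scanner is firmly held (33.7 mm opening, 40 N). Lift, then go to the brown label.

Request:
{"method": "play_rows", "body": {
  "targets": "2.8 0 0 -1.5 0 0 0; 2.8 0 0 -2.5 0 0 0; 2.8 0 0 -3 0 0 0; 2.8 0 0 -3 0 0 0; 2.8 0 0 0 0 0 0"
}}

```text
clock: 3.32
position: [434.9, 358.4, 154.2]
orientation: [3.141, 0.005, -2.614]
wrist_force: [0.3, -0.5, -2.9]
width: 0.39
grip_force: 39.9
```

```bash
python3 plan.py 495 175.7 151.5 3.21 0 2.8 9;  python3 - <<'E'
from meas import *
d=snap('top','top2.png'); h=cv2.cvtColor(d['color'],cv2.COLOR_RGB2HSV)
try: blob(d,cv2.inRange(h,(60,80,60),(90,255,255)),190,(150,195,75,75),'green')
except Exception as e: print(e)
E
```

```text
2.8 0.4 -2.1 0 0 0 0.05; 2.8 0.4 -2.1 0.1 0 0 0.05; 2.8 0.2 -2.1 0 0 0 0.05; 2.8 0.1 -2.2 0 0 0 0.05; 2.8 0.1 -2.1 0 0 0 0.06
2.8 -0.1 -2.1 0.1 0 0 0.05; 2.8 -0.2 -2.2 0 0 0 0.05; 2.8 -0.4 -2.1 0 0 0 0.05; 2.8 -0.4 -2.1 0 0 0 0.05
end [495.2 175.3 151.9]
green rect mid [473.9 381.1] e 10.4 -1.543 g 5.2 -3.097 cent [473.3 381.3] [[172.0, 228.0], [176.0, 228.0], [176.0, 230.0], [172.0, 230.0]]
```

Request:
{"method": "play_rows", "body": {
  "targets": "2.8 0.4 -2.1 0 0 0 0.05; 2.8 0.4 -2.1 0.1 0 0 0.05; 2.8 0.2 -2.1 0 0 0 0.05; 2.8 0.1 -2.2 0 0 0 0.05; 2.8 0.1 -2.1 0 0 0 0.06"
}}

```text
clock: 4.0
position: [467.5, 254.1, 150.2]
orientation: [-3.141, -0.0, -2.878]
wrist_force: [-0.1, -0.9, -1.7]
width: 0.392
grip_force: 39.9
```

Request:
{"method": "play_rows", "body": {
  "targets": "2.8 -0.1 -2.1 0.1 0 0 0.05; 2.8 -0.2 -2.2 0 0 0 0.05; 2.8 -0.4 -2.1 0 0 0 0.05; 2.8 -0.4 -2.1 0 0 0 0.05; 2.8 0 0 0 0 0 0"
}}

```text
clock: 4.62
position: [494.7, 172.2, 149.3]
orientation: [-3.141, 0.0, -3.078]
wrist_force: [-0.3, 0.5, -1.9]
width: 0.395
grip_force: 39.9
```

```bash
python3 - <<'E'
from meas import *
d=snap('top','top3.png'); s=snap('side','side3.png'); o=env.observe(); print(o['position'],o['orientation'])
label(d,258,181); label(d,368,178)
P=np.array(o['position']); yaw=o['orientation'][2]-np.pi; a=np.array([np.cos(yaw),np.sin(yaw),0]);n=np.array([-a[1],a[0],0])
O=P+[0,0,5.6]; W=O+83*a-[0,0,31]; B=a*.5-[0,0,.866]
t=cv2.resize(cv2.imread('pics/top3.png'),None,fx=4,fy=4,interpolation=2);q=cv2.resize(cv2.imread('pics/side3.png'),None,fx=4,fy=4,interpolation=2)
for im,c in((t,d),(q,s)):
    for z in(0,32):
        k=[proj(c,O+x*a+y*n+[0,0,z]) for x,y in((-70,-17),(70,-17),(70,17),(-70,17))]; cv2.polylines(im,[(np.array(k)*4+1.5).astype(np.int32)],True,(0,255,255),1)
    k=[proj(c,W),proj(c,W+80*B)]; cv2.polylines(im,[(np.array(k)*4+1.5).astype(np.int32)],False,(0,0,255),1)
cv2.imwrite('pics/m4.png',np.hstack([t[620:1020,840:1240],q[400:800,1040:1440]]))
E
```

```text
[494.01489739 174.70460844 149.28820651] [ 3.14115087e+00 -5.54311416e-05 -3.07345000e+00]
label [618.  184.4  56. ] len 51.9 wid 43.1 yawx 0.038 yawy 0.094 [[264.0, 171.3], [249.2, 172.3], [265.2, 190.1], [250.4, 191.1]]
label [ 641.4 -138.2   56. ] len 53.3 wid 42.9 yawx 0.339 yawy 0.28 [[373.2, 165.4], [359.0, 169.0], [377.9, 183.8], [363.7, 187.4]]
```

View pics/m4.png

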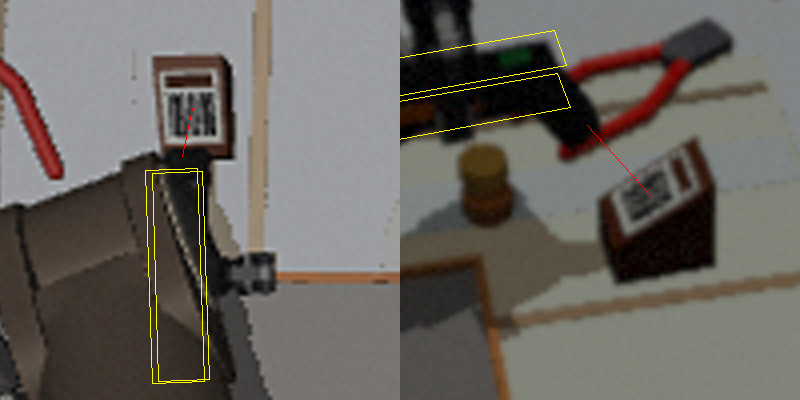

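The beam lies on the brown label in both views, perhaps 4 mm to −y and 3 mm short. I correct slightly and hold for over 3 s.

Request:
{"method": "play_rows", "body": {
  "targets": "2.8 -0.3 0.4 0 0 0 0; 2.8 0 0 0 0 0 0; 2.8 0 0 0 0 0 0; 2.8 0 0 0 0 0 0; 2.8 0 0 0 0 0 0"
}}

```text
clock: 5.35
position: [496.7, 178.7, 149.3]
orientation: [3.142, 0.0, -3.073]
wrist_force: [-0.5, -0.5, -0.9]
width: 0.392
grip_force: 39.9
```

Request:
{"method": "play_rows", "body": {
  "targets": "2.8 0 0 0 0 0 0; 2.8 0 0 0 0 0 0; 2.8 0 0 0 0 0 0; 2.8 0 0 0 0 0 0; 2.8 0 0 0 0 0 0"
}}

```text
clock: 5.98
position: [496.7, 178.7, 149.3]
orientation: [3.142, -0.0, -3.073]
wrist_force: [0.0, 0.4, -1.8]
width: 0.396
grip_force: 39.9
```

Request:
{"method": "play_rows", "body": {
  "targets": "2.8 0 0 0 0 0 0; 2.8 0 0 0 0 0 0; 2.8 0 0 0 0 0 0; 2.8 0 0 0 0 0 0; 2.8 0 0 0 0 0 0"
}}

```text
clock: 6.6
position: [496.7, 178.7, 149.3]
orientation: [-3.142, 0.0, -3.073]
wrist_force: [0.2, 0.6, -1.7]
width: 0.395
grip_force: 39.9
```

Request:
{"method": "play_rows", "body": {
  "targets": "2.8 0 0 0 0 0 0; 2.8 0 0 0 0 0 0; 2.8 0 0 0 0 0 0; 2.8 0 0 0 0 0 0; 2.8 0 0 0 0 0 0"
}}

```text
clock: 7.22
position: [496.7, 178.7, 149.3]
orientation: [3.142, 0.0, -3.073]
wrist_force: [0.5, 0.3, -1.4]
width: 0.396
grip_force: 39.9
```

Request:
{"method": "play_rows", "body": {
  "targets": "2.8 0 0 0 0 0 0; 2.8 0 0 0 0 0 0; 2.8 0 0 0 0 0 0; 2.8 0 0 0 0 0 0; 2.8 0 0 0 0 0 0"
}}

```text
clock: 7.85
position: [496.7, 178.7, 149.3]
orientation: [3.142, -0.0, -3.073]
wrist_force: [0.4, 0.5, -1.3]
width: 0.396
grip_force: 39.9
```

```bash
python3 - <<'E'
from meas import *
d=snap('top','top4.png'); o=env.observe(); print(o['position'],o['orientation'])
label(d,258,181); m=label(d,368,178)
E
python3 plan.py 527 -169 151 3.45 0 2.8 10
```

```text
[496.74055791 178.72020678 149.30951156] [ 3.14154219e+00  3.90408637e-05 -3.07342748e+00]
label [618.3 181.2  56. ] len 51.8 wid 36.6 yawx 0.036 yawy 0.092 [[264.0, 171.4], [251.4, 172.2], [265.2, 190.1], [252.6, 190.9]]
label [ 641.5 -138.2   56. ] len 53.2 wid 43.0 yawx 0.343 yawy 0.285 [[373.2, 165.3], [358.9, 169.0], [378.0, 183.7], [363.7, 187.4]]
2.8 -0.1 -3.5 0 0 0 -0.02; 2.8 0 -3.5 0 0 0 -0.03; 2.8 0.1 -3.5 -0.1 0 0 -0.02; 2.8 0.2 -3.5 0 0 0 -0.03; 2.8 0.3 -3.4 0 0 0 -0.02
2.8 0.4 -3.5 0 0 0 -0.02; 2.8 0.4 -3.5 0 0 0 -0.03; 2.8 0.5 -3.4 0 0 0 -0.02; 2.8 0.6 -3.5 -0.1 0 0 -0.03; 2.8 0.7 -3.4 0 0 0 -0.02
end [ 527.1 -169.2  151.3]
```

Request:
{"method": "play_rows", "body": {
  "targets": "2.8 -0.1 -3.5 0 0 0 -0.02; 2.8 0 -3.5 0 0 0 -0.03; 2.8 0.1 -3.5 -0.1 0 0 -0.02; 2.8 0.2 -3.5 0 0 0 -0.03; 2.8 0.3 -3.4 0 0 0 -0.02"
}}

```text
clock: 8.52
position: [512.0, 4.0, 150.4]
orientation: [-3.142, 0.0, -2.953]
wrist_force: [0.2, -0.6, -2.2]
width: 0.394
grip_force: 39.9
```

Request:
{"method": "play_rows", "body": {
  "targets": "2.8 0.4 -3.5 0 0 0 -0.02; 2.8 0.4 -3.5 0 0 0 -0.03; 2.8 0.5 -3.4 0 0 0 -0.02; 2.8 0.6 -3.5 -0.1 0 0 -0.03; 2.8 0.7 -3.4 0 0 0 -0.02"
}}

```text
clock: 9.15
position: [527.2, -170.4, 151.4]
orientation: [-3.141, 0.0, -2.832]
wrist_force: [-0.0, 0.1, -1.6]
width: 0.396
grip_force: 39.9
```

Request:
{"method": "play_rows", "body": {
  "targets": "2.8 0 0 0 0 0 0; 2.8 0 0 0 0 0 0; 2.8 0 0 0 0 0 0"
}}

```text
clock: 9.52
position: [527.2, -167.9, 151.2]
orientation: [3.141, 0.0, -2.832]
wrist_force: [0.9, 0.9, -1.7]
width: 0.394
grip_force: 40.0
```

```bash
cat > ov.py <<'E'
import sys
from meas import *
k=sys.argv[1]; d=snap('top','top%s.png'%k); s=snap('side','side%s.png'%k); o=env.observe(); print(o['position'],o['orientation'])
label(d,258,181); label(d,368,178)
P=np.array(o['position']); yaw=o['orientation'][2]-np.pi; a=np.array([np.cos(yaw),np.sin(yaw),0]);n=np.array([-a[1],a[0],0])
O=P+[0,0,5.6]-3*a-4*n; W=O+83*a-[0,0,31]; B=a*.5-[0,0,.866]
t=cv2.resize(cv2.imread('pics/top%s.png'%k),None,fx=4,fy=4,interpolation=2);q=cv2.resize(cv2.imread('pics/side%s.png'%k),None,fx=4,fy=4,interpolation=2)
for im,c in((t,d),(q,s)):
    for z in(0,32):
        K=[proj(c,O+x*a+y*n+[0,0,z]) for x,y in((-70,-17),(70,-17),(70,17),(-70,17))]; cv2.polylines(im,[(np.array(K)*4+1.5).astype(np.int32)],True,(0,255,255),1)
    K=[proj(c,W),proj(c,W+80*B)]; cv2.polylines(im,[(np.array(K)*4+1.5).astype(np.int32)],False,(0,0,255),1)
    K=np.array(K)[1]*4; x,y=[int(max(200,min(v,m-200))) for v,m in zip(K,(2560,1600))]
    if im is t: A=t[y-200:y+200,x-200:x+200]
    else: cv2.imwrite('pics/ov%s.png'%k,np.hstack([A,q[y-200:y+200,x-200:x+200]]))
E
python3 ov.py 5
```

```text
[ 527.20179302 -168.09469977  151.27757792] [ 3.14119797e+00  3.58174947e-05 -2.83176602e+00]
label [618.  184.3  56. ] len 52.0 wid 43.3 yawx 0.041 yawy 0.097 [[264.1, 171.3], [249.1, 172.3], [265.3, 190.1], [250.4, 191.1]]
label [ 641.7 -138.2   56. ] len 52.7 wid 43.0 yawx 0.342 yawy 0.283 [[373.2, 165.4], [358.9, 169.1], [377.9, 183.5], [363.7, 187.2]]
```

View pics/ov5.png

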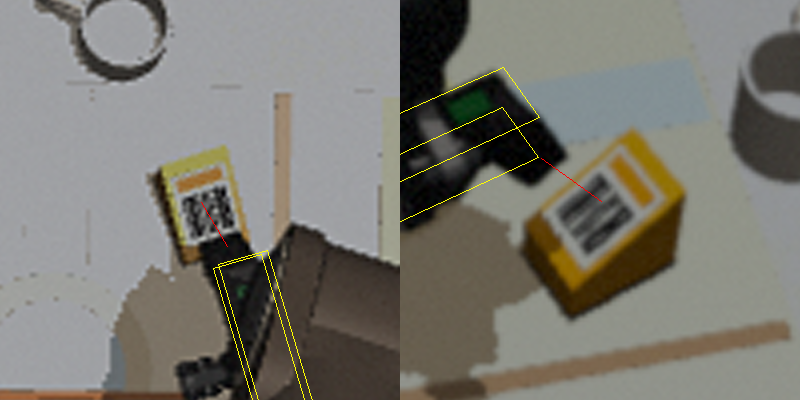

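The beam falls within about 5 mm of the gold label's centre in both views (top (207,205), side (604,212) in the crops). Hold.

Request:
{"method": "play_rows", "body": {
  "targets": "2.8 0 0 0 0 0 0; 2.8 0 0 0 0 0 0; 2.8 0 0 0 0 0 0; 2.8 0 0 0 0 0 0; 2.8 0 0 0 0 0 0"
}}

```text
clock: 10.25
position: [527.1, -169.3, 151.3]
orientation: [3.142, -0.0, -2.833]
wrist_force: [0.7, -0.5, -1.7]
width: 0.394
grip_force: 40.0
```

Request:
{"method": "play_rows", "body": {
  "targets": "2.8 0 0 0 0 0 0; 2.8 0 0 0 0 0 0; 2.8 0 0 0 0 0 0; 2.8 0 0 0 0 0 0; 2.8 0 0 0 0 0 0"
}}

```text
clock: 10.88
position: [527.1, -169.2, 151.3]
orientation: [3.142, 0.0, -2.833]
wrist_force: [-1.0, 0.1, -1.8]
width: 0.395
grip_force: 40.0
```

Request:
{"method": "play_rows", "body": {
  "targets": "2.8 0 0 0 0 0 0; 2.8 0 0 0 0 0 0; 2.8 0 0 0 0 0 0; 2.8 0 0 0 0 0 0; 2.8 0 0 0 0 0 0"
}}

```text
clock: 11.5
position: [527.1, -169.2, 151.3]
orientation: [-3.142, 0.0, -2.833]
wrist_force: [0.1, 0.9, -1.5]
width: 0.397
grip_force: 40.0
```

Request:
{"method": "play_rows", "body": {
  "targets": "2.8 0 0 0 0 0 0; 2.8 0 0 0 0 0 0; 2.8 0 0 0 0 0 0; 2.8 0 0 0 0 0 0; 2.8 0 0 0 0 0 0"
}}

```text
clock: 12.12
position: [527.1, -169.2, 151.3]
orientation: [3.142, 0.0, -2.833]
wrist_force: [0.3, 0.5, -1.5]
width: 0.393
grip_force: 40.0
```

Request:
{"method": "play_rows", "body": {
  "targets": "2.8 0 0 0 0 0 0; 2.8 0 0 0 0 0 0; 2.8 0 0 0 0 0 0; 2.8 0 0 0 0 0 0; 2.8 0 0 0 0 0 0"
}}

```text
clock: 12.75
position: [527.1, -169.2, 151.3]
orientation: [3.142, 0.0, -2.833]
wrist_force: [0.3, -0.1, -0.4]
width: 0.394
grip_force: 40.0
```

```bash
python3 - <<'E'
from meas import *
d=snap('top','top6.png'); label(d,258,181); label(d,368,178)
E
python3 plan.py 434 358.5 155 3.669 0 2.8 15
```

```text
label [618.  184.2  56. ] len 52.1 wid 43.2 yawx 0.047 yawy 0.103 [[264.0, 171.2], [249.1, 172.3], [265.4, 190.1], [250.5, 191.2]]
label [ 641.7 -138.1   56. ] len 52.8 wid 42.9 yawx 0.339 yawy 0.28 [[373.2, 165.4], [359.0, 169.0], [377.9, 183.6], [363.6, 187.2]]
2.8 -0.5 3.5 0 0 0 -0.01; 2.8 -0.5 3.6 0 0 0 -0.02; 2.8 -0.6 3.5 -0.1 0 0 -0.01; 2.8 -0.6 3.5 0 0 0 -0.02; 2.8 -0.7 3.5 0 0 0 -0.01
2.8 -0.7 3.5 0 0 0 -0.02; 2.8 -0.8 3.5 -0.1 0 0 -0.01; 2.8 -0.8 3.5 0 0 0 -0.02; 2.8 -0.9 3.4 0 0 0 -0.01; 2.8 -0.9 3.5 0 0 0 -0.02
2.8 -1 3.4 -0.1 0 0 -0.01; 2.8 -1.1 3.4 0 0 0 -0.02; 2.8 -1.1 3.4 0 0 0 -0.01; 2.8 -1.1 3.4 0 0 0 -0.01; 2.8 -1.2 3.4 -0.1 0 0 -0.02
end [434.1 358.6 155.3]
```

Request:
{"method": "play_rows", "body": {
  "targets": "2.8 -0.5 3.5 0 0 0 -0.01; 2.8 -0.5 3.6 0 0 0 -0.02; 2.8 -0.6 3.5 -0.1 0 0 -0.01; 2.8 -0.6 3.5 0 0 0 -0.02; 2.8 -0.7 3.5 0 0 0 -0.01"
}}

```text
clock: 13.42
position: [496.2, 7.6, 152.4]
orientation: [-3.141, 0.0, -2.763]
wrist_force: [0.7, 0.4, -1.6]
width: 0.397
grip_force: 40.0
```

Request:
{"method": "play_rows", "body": {
  "targets": "2.8 -0.7 3.5 0 0 0 -0.02; 2.8 -0.8 3.5 -0.1 0 0 -0.01; 2.8 -0.8 3.5 0 0 0 -0.02; 2.8 -0.9 3.4 0 0 0 -0.01; 2.8 -0.9 3.5 0 0 0 -0.02"
}}

```text
clock: 14.05
position: [464.5, 183.6, 153.4]
orientation: [-3.142, 0.0, -2.683]
wrist_force: [0.6, -0.4, -1.3]
width: 0.396
grip_force: 40.0
```

Request:
{"method": "play_rows", "body": {
  "targets": "2.8 -1 3.4 -0.1 0 0 -0.01; 2.8 -1.1 3.4 0 0 0 -0.02; 2.8 -1.1 3.4 0 0 0 -0.01; 2.8 -1.1 3.4 0 0 0 -0.01; 2.8 -1.2 3.4 -0.1 0 0 -0.02"
}}

```text
clock: 14.68
position: [433.9, 359.6, 155.3]
orientation: [-3.141, -0.0, -2.613]
wrist_force: [0.4, -0.3, -1.3]
width: 0.392
grip_force: 40.1
```

Request:
{"method": "play_rows", "body": {
  "targets": "2.8 0 0 0 0 0 0; 2.8 0 0 0 0 0 0; 2.8 0 0 0 0 0 0"
}}

```text
clock: 15.05
position: [434.6, 357.2, 155.2]
orientation: [-3.141, -0.0, -2.615]
wrist_force: [0.5, 0.5, -2.1]
width: 0.398
grip_force: 40.2
```

```bash
python3 plan.py 434 358.5 53.5 3.669 0 2.8 8; python3 - <<'E'
from h import *
print(env.observe()['position'],env.observe()['orientation'])
E
```

```text
2.8 0 0 1.3 0 0 0; 2.8 0 0 1.2 0 0 0; 2.8 0 0.1 1.3 0 0 0; 2.8 0 0 1.3 0 0 0; 2.8 0 0 1.3 0 0 0
2.8 0 0 1.2 0 0 0; 2.8 0 0 1.3 0 0 0; 2.8 0 0.1 1.3 0 0 0
end [433.6 358.9  53.2]
[434.63806263 357.20225226 155.24656372] [-3.14091367e+00 -3.16716302e-04 -2.61523085e+00]
```

Request:
{"method": "play_rows", "body": {
  "targets": "2.8 0 0.1 2 0 0 0; 2.8 0 0 2 0 0 0; 2.8 0 0 2 0 0 0; 2.8 0 0 1.5 0 0 0; 2.8 0 0 1.2 0 0 0"
}}

```text
clock: 15.68
position: [433.9, 358.9, 67.7]
orientation: [-3.141, -0.0, -2.614]
wrist_force: [0.4, -0.8, -1.3]
width: 0.396
grip_force: 40.2
```

Request:
{"method": "play_rows", "body": {
  "targets": "2.8 0 0 0.6 0 0 0; 2.8 0 0 0.5 0 0 0; 2.8 0 0 0.3 0 0 0; 2.8 0 0 0.1 0 0 0; 2.8 0 0 0 0 0 0"
}}

```text
clock: 16.3
position: [433.7, 359.5, 53.5]
orientation: [3.142, 0.0, -2.613]
wrist_force: [-1.1, 0.6, -2.3]
width: 0.392
grip_force: 40.2
```

Request:
{"method": "play_rows", "body": {
  "targets": "2.8 0 0 0.1 0 0 0; 2.8 0 0 0.05 0 0 0; 5 0 0 0 0 0 0; 8.5 0 0 0 0 0 0; 8.5 0 0 0 0 0 0"
}}

```text
clock: 16.92
position: [433.7, 359.5, 51.8]
orientation: [3.142, 0.0, -2.613]
wrist_force: [0.6, 0.5, 0.9]
width: 0.974
grip_force: 0.0
```

Request:
{"method": "play_rows", "body": {
  "targets": "8.5 0 0 0 0 0 0; 8.5 0 0 0 0 0 0; 8.5 0 0 -4 0 0 0; 8.5 0 0 -5 0 0 0; 8.5 0 0 -5 0 0 0"
}}

```text
clock: 17.55
position: [433.4, 359.2, 193.2]
orientation: [-3.142, -0.0, -2.613]
wrist_force: [0.5, 0.5, -0.5]
width: 0.993
grip_force: 0.0
```

```bash
python3 - <<'E'
from meas import *
d=snap('top','top7.png'); label(d,258,181); label(d,368,178); s=snap('side','side7.png')
a=d['color'];
h=cv2.cvtColor(s['color'],cv2.COLOR_RGB2HSV)
m=cv2.inRange(h,(60,80,60),(90,255,255)); m[:90]=0;m[130:]=0;m[:,:220]=0;m[:,290:]=0
print('green side (was 258,99.5)',np.argwhere(m).mean(0)[::-1])
h=cv2.cvtColor(d['color'],cv2.COLOR_RGB2HSV); m=cv2.inRange(h,(60,80,60),(90,255,255)); m[:205]=0;m[275:]=0;m[:,:165]=0;m[:,225:]=0
print('green top (was 184.3,231.6)',np.argwhere(m).mean(0)[::-1])
x=cv2.imread('pics/top7.png')[190:290,150:250]; b=cv2.imread('pics/side7.png')[60:160,200:300]
cv2.imwrite('pics/m7.png',np.hstack([cv2.resize(x,(400,400),interpolation=2),cv2.resize(b,(400,400),interpolation=2)]))
E
python3 plan.py 618 183 150 3.21 0 8.5 8
```

```text
label [617.9 184.3  56. ] len 52.3 wid 43.4 yawx 0.042 yawy 0.097 [[264.1, 171.3], [249.1, 172.3], [265.4, 190.2], [250.4, 191.2]]
label [ 641.4 -138.2   56. ] len 53.1 wid 43.0 yawx 0.343 yawy 0.285 [[373.2, 165.4], [358.9, 169.1], [378.0, 183.7], [363.7, 187.4]]
green side (was 258,99.5) [nan nan]
green top (was 184.3,231.6) [183.78571429 230.71428571]
8.5 -0.8 -3.1 0.6 0 0 0.06; 8.5 -1.1 -3 0.6 0 0 0.05; 8.5 -1.1 -3 0.6 0 0 0.06; 8.5 -1.4 -2.9 0.6 0 0 0.06; 8.5 -1.5 -2.8 0.6 0 0.01 0.06
8.5 -1.7 -2.7 0.6 0 0 0.05; 8.5 -1.8 -2.6 0.5 0 0 0.06; 8.5 -1.9 -2.5 0.6 0 0 0.06
end [617.5 182.9 150.2]<stdin>:6: RuntimeWarning: Mean of empty slice.
  ret = um.true_divide(
```

View pics/m7.png

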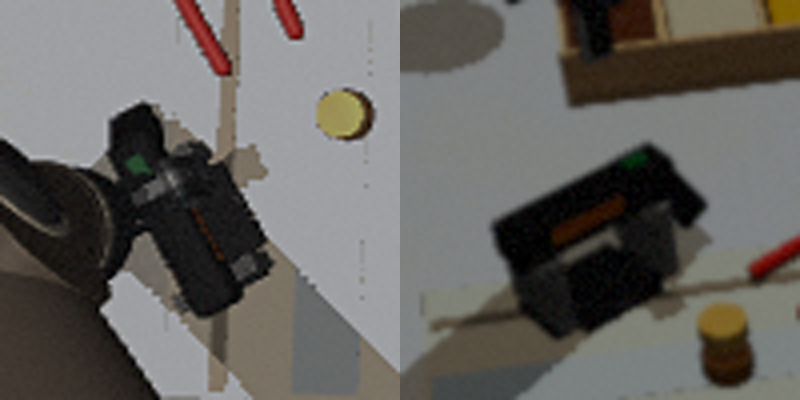

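Scanner lies level in its rest as before (green button at the same pixel, within 1 px). Now the brown box.

Request:
{"method": "play_rows", "body": {
  "targets": "8.5 -0.8 -3.1 0.6 0 0 0.06; 8.5 -1.1 -3 0.6 0 0 0.05; 8.5 -1.1 -3 0.6 0 0 0.06; 8.5 -1.4 -2.9 0.6 0 0 0.06; 8.5 -1.5 -2.8 0.6 0 0 0.06"
}}

```text
clock: 18.27
position: [549.0, 245.8, 161.2]
orientation: [-3.142, -0.0, -2.907]
wrist_force: [1.5, -0.2, -1.0]
width: 0.991
grip_force: 0.0
```

Request:
{"method": "play_rows", "body": {
  "targets": "8.5 -1.7 -2.7 0.6 0 0 0.05; 8.5 -1.8 -2.6 0.5 0 0 0.06; 8.5 -1.9 -2.5 0.6 0 0 0.06; 8.5 0 0 0 0 0 0; 8.5 0 0 0 0 0 0"
}}

```text
clock: 18.9
position: [615.1, 180.8, 144.5]
orientation: [3.141, -0.001, -3.074]
wrist_force: [0.2, -0.1, 0.1]
width: 0.997
grip_force: 0.0
```

```bash
python3 plan.py 618 184 17 3.21 0 8.5 5; python3 - <<'E'
from meas import *
print(env.observe()['position'],env.observe()['orientation'])
d=snap('top','top8.png');label(d,368,178)
E
```

```text
8.5 -0.1 0.1 2.5 0 0 0; 8.5 0 0 2.6 0 0 0; 8.5 -0.1 0.1 2.5 0 0 0; 8.5 -0.1 0 2.6 0 0 0; 8.5 0 0.1 2.5 0 0 0
end [617.8 184.   17.5]
[615.06951938 180.76031776 144.48648209] [ 3.14107989e+00 -6.39924347e-04 -3.07371265e+00]
label [ 641.4 -138.2   56. ] len 53.1 wid 43.0 yawx 0.343 yawy 0.285 [[373.2, 165.4], [358.9, 169.1], [378.0, 183.7], [363.7, 187.4]]
```

Request:
{"method": "play_rows", "body": {
  "targets": "8.5 -0.3 0.3 2 0 0 0; 8.5 0 0 2.7 0 0 0; 8.5 0 0 2.7 0 0 0; 8.5 0 0 2.7 0 0 0; 8.5 0 0 2.6 0 0 0",
  "force": 40
}}

```text
clock: 19.58
position: [616.9, 184.8, 15.6]
orientation: [3.141, -0.001, -3.072]
wrist_force: [0.9, 1.2, 1.1]
width: 1.0
grip_force: 0.0
```

Request:
{"method": "play_rows", "body": {
  "targets": "4.4 0 0 0 0 0 0; 4.4 0 0 0 0 0 0; 4.4 0 0 0 0 0 0; 4.4 0 0 0 0 0 0; 4.4 0 0 0 0 0 0"
}}

```text
clock: 20.2
position: [618.1, 183.8, 18.3]
orientation: [3.141, 0.001, -3.074]
wrist_force: [-0.1, 0.4, 1.0]
width: 0.58
grip_force: 43.2
```

Request:
{"method": "play_rows", "body": {
  "targets": "4.4 0 0 -1 0 0 0; 4.4 0 0 -2 0 0 0; 4.4 0 0 -3 0 0 0; 4.4 0 0 -3 0 0 0; 4.4 0 0 0 0 0 0"
}}

```text
clock: 20.82
position: [620.0, 184.4, 111.9]
orientation: [3.14, 0.006, -3.074]
wrist_force: [-0.2, -0.4, -2.7]
width: 0.578
grip_force: 43.0
```

```bash
python3 plan.py 439 105 105 3.14159 0 4.4 7
```

```text
4.4 2.7 -1 0.1 0 0 0.01; 4.4 2.6 -0.9 0.1 0 0 0.01; 4.4 2.6 -1 0 0 0 0.01; 4.4 2.7 -1.1 0.1 0 0 0.01; 4.4 2.6 -1 0.1 0 0 0.01
4.4 2.6 -1.1 0.1 0 0.01 0.01; 4.4 2.6 -1.1 0.1 0 0 0.01
end [438.9 105.4 104.8]
```

Request:
{"method": "play_rows", "body": {
  "targets": "4.4 2.7 -1 0 0 0 0.01; 4.4 2.6 -0.9 0 0 0 0.01; 4.4 2.6 -1 0 0 0 0.01; 4.4 2.7 -1.1 0 0 0 0.01; 4.4 2.6 -1 0 0 0 0.01"
}}

```text
clock: 21.45
position: [487.1, 126.8, 107.4]
orientation: [-3.141, -0.001, -3.124]
wrist_force: [-0.6, 0.3, -2.3]
width: 0.577
grip_force: 42.9
```

Request:
{"method": "play_rows", "body": {
  "targets": "4.4 2.6 -1.1 0 0 0 0.01; 4.4 2.6 -1.1 0 0 0 0.01; 4.4 0 0 2 0 0 0; 4.4 0 0 2 0 0 0; 4.4 0 0 2 0 0 0"
}}

```text
clock: 22.08
position: [436.5, 104.7, 47.2]
orientation: [3.141, 0.0, 3.14]
wrist_force: [0.6, -0.1, -1.7]
width: 0.579
grip_force: 43.0
```

Request:
{"method": "play_rows", "body": {
  "targets": "4.4 0 0 1 0 0 0; 4.4 0 0 0.7 0 0 0; 4.4 0 0 0 0 0 0; 4.4 0 0 0 0 0 0"
}}

```text
clock: 22.58
position: [437.1, 104.9, 31.2]
orientation: [3.141, 0.001, 3.14]
wrist_force: [0.5, -0.6, -3.0]
width: 0.581
grip_force: 42.9
```

Lower the last 7 mm gently, release, and go up.

Request:
{"method": "play_rows", "body": {
  "targets": "4.4 0 0 0.4 0 0 0; 4.4 0 0 0.2 0 0 0; 4.4 0 0 0.1 0 0 0; 4.4 0 0 0 0 0 0; 4.4 0 0 0 0 0 0"
}}

```text
clock: 23.2
position: [436.7, 104.8, 24.3]
orientation: [3.141, 0.0, 3.14]
wrist_force: [-2.4, -0.2, 5.2]
width: 0.576
grip_force: 43.8
```

Request:
{"method": "play_rows", "body": {
  "targets": "7 0 0 0 0 0 0; 8 0 0 0 0 0 0; 8.5 0 0 0 0 0 0; 8.5 0 0 -4 0 0 0; 8.5 0 0 -5 0 0 0"
}}

```text
clock: 23.82
position: [435.8, 104.5, 114.0]
orientation: [-3.14, -0.003, 3.14]
wrist_force: [1.5, 1.1, -0.6]
width: 0.999
grip_force: 0.0
```

Request:
{"method": "play_rows", "body": {
  "targets": "8.5 0 0 -4 0 0 0; 8.5 0 0 0 0 0 0"
}}

```text
clock: 24.08
position: [438.6, 105.4, 156.6]
orientation: [3.139, 0.006, 3.14]
wrist_force: [-0.0, 0.1, -0.5]
width: 0.994
grip_force: 0.0
```

```bash
python3 - <<'E'
from meas import *
d=snap('top','top9.png');label(d,368,178); s=snap('side','side9.png'); print(env.observe()['position'])
E
python3 plan.py 641.4 -138.2 145 3.45 0 8.5 8
```

```text
label [ 641.4 -138.2   56. ] len 53.3 wid 43.0 yawx 0.343 yawy 0.285 [[373.2, 165.3], [358.9, 169.0], [378.0, 183.7], [363.7, 187.4]]
[436.65826153 104.80864281 153.78562037]
8.5 -2.6 -3 0.1 0 0 -0.04; 8.5 -2.4 -3.2 0.1 0 0 -0.04; 8.5 -2.3 -3.2 0.1 0 0 -0.04; 8.5 -2.2 -3.3 0.1 0 0 -0.04; 8.5 -2.1 -3.4 0.2 0 0 -0.03
8.5 -1.9 -3.5 0.1 0 0 -0.04; 8.5 -1.8 -3.5 0.1 0 0 -0.04; 8.5 -1.7 -3.6 0.1 0 0 -0.04
end [ 641.7 -137.9  144.8]
```

View pics/side9.png

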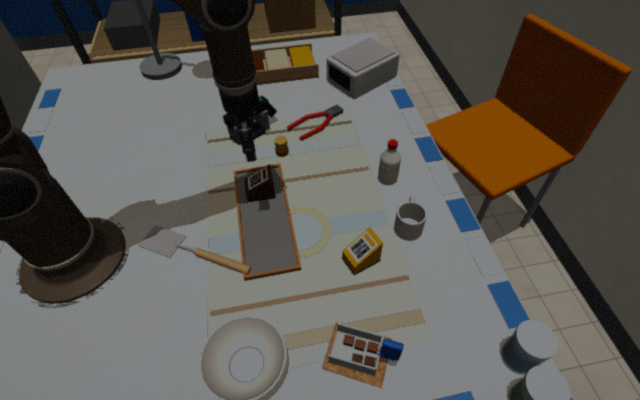

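Side view: the brown box stands upright in the tray at (262,183); gold is unchanged at (364,250). Next the gold box.

Request:
{"method": "play_rows", "body": {
  "targets": "8.5 -2.6 -3 0.1 0 0 -0.04; 8.5 -2.4 -3.2 0.1 0 0 -0.04; 8.5 -2.3 -3.2 0.1 0 0 -0.04; 8.5 -2.2 -3.3 0.1 0 0 -0.04; 8.5 -2.1 -3.4 0.2 0 0 -0.03"
}}

```text
clock: 24.8
position: [565.0, -47.8, 145.8]
orientation: [3.141, -0.003, -2.952]
wrist_force: [-0.1, 0.1, -0.1]
width: 0.995
grip_force: 0.0
```

Request:
{"method": "play_rows", "body": {
  "targets": "8.5 -1.9 -3.5 0.1 0 0 -0.04; 8.5 -1.8 -3.5 0.1 0 0 -0.04; 8.5 -1.7 -3.6 0.1 0 0 -0.04; 8.5 0 0 0 0 0 0; 8.5 0 0 0 0 0 0"
}}

```text
clock: 25.42
position: [640.6, -137.3, 142.8]
orientation: [3.14, -0.003, -2.834]
wrist_force: [0.3, 0.2, 0.6]
width: 0.997
grip_force: 0.0
```

```bash
python3 plan.py 641.4 -138.2 18 3.45 0 8.5 5; python3 - <<'E'
from meas import *
d=snap('side','side10.png')
h=cv2.cvtColor(d['color'],cv2.COLOR_RGB2HSV); g=load('side9')['color']
for c in(g,d['color']):
    m=cv2.inRange(cv2.cvtColor(c,cv2.COLOR_RGB2HSV),(18,130,80),(32,255,255)); print(np.argwhere(m[220:280,330:395]).mean(0), m[220:280,330:395].sum()/255)
E
```

```text
8.5 0 0 2.5 0 0 0; 8.5 0 -0.1 2.5 0 0 0; 8.5 -0.1 0 2.5 0 0 0; 8.5 0 0 2.5 0 0 0; 8.5 0 0 2.5 0 0 0
end [ 641.4 -137.9   17.8]
[27.375      33.79166667] 312.0
[28.47601476 31.04797048] 271.0
```

Request:
{"method": "play_rows", "body": {
  "targets": "8.5 -0.1 -0.1 2 0 0 0; 8.5 0 0 2.6 0 0 0; 8.5 0 0 2.7 0 0 0; 8.5 0 0 2.7 0 0 0; 8.5 0 0 2.6 0 0 0"
}}

```text
clock: 26.1
position: [642.1, -137.5, 16.7]
orientation: [3.141, -0.001, -2.832]
wrist_force: [0.4, 0.1, -0.1]
width: 0.998
grip_force: 0.0
```

Request:
{"method": "play_rows", "body": {
  "targets": "4.4 0 0 0 0 0 0; 4.4 0 0 0 0 0 0; 4.4 0 0 0 0 0 0; 4.4 0 0 0 0 0 0; 4.4 0 0 0 0 0 0"
}}

```text
clock: 26.72
position: [643.2, -138.6, 19.4]
orientation: [-3.141, 0.001, -2.833]
wrist_force: [-1.6, 0.5, 1.9]
width: 0.582
grip_force: 42.5
```

Request:
{"method": "play_rows", "body": {
  "targets": "4.4 0 0 -1 0 0 0; 4.4 0 0 -2 0 0 0; 4.4 0 0 -3 0 0 0; 4.4 0 0 -3 0 0 0; 4.4 0 0 0 0 0 0"
}}

```text
clock: 27.35
position: [645.1, -139.2, 112.9]
orientation: [-3.139, 0.006, -2.834]
wrist_force: [0.3, 0.5, -2.5]
width: 0.583
grip_force: 42.2
```

```bash
python3 plan.py 438 -45 108 3.1416 0 4.4 8
```

```text
4.4 2.1 1.9 0 0 0 0.04; 4.4 2.2 1.8 0.1 0 0 0.04; 4.4 2.3 1.8 0 0 0 0.04; 4.4 2.3 1.6 0.1 0 0 0.03; 4.4 2.3 1.6 0 0 0 0.04
4.4 2.5 1.4 0.1 0 0 0.04; 4.4 2.5 1.4 0 0 0.01 0.04; 4.4 2.5 1.3 0.1 0 0 0.04
end [438.1 -45.  107.7]
```

Request:
{"method": "play_rows", "body": {
  "targets": "4.4 2.1 1.9 0 0 0 0.04; 4.4 2.2 1.8 0 0 0 0.04; 4.4 2.3 1.8 0 0 0 0.04; 4.4 2.3 1.6 0 0 0 0.03; 4.4 2.3 1.6 0 0 0 0.04"
}}

```text
clock: 27.98
position: [512.6, -79.0, 108.4]
orientation: [3.141, -0.001, -3.025]
wrist_force: [0.9, 0.0, -2.0]
width: 0.58
grip_force: 42.3
```

Request:
{"method": "play_rows", "body": {
  "targets": "4.4 2.5 1.4 0 0 0 0.04; 4.4 2.5 1.4 0 0 0 0.04; 4.4 2.5 1.3 0 0 0 0.04; 4.4 0 0 2 0 0 0; 4.4 0 0 2 0 0 0"
}}

```text
clock: 28.6
position: [435.8, -44.1, 68.5]
orientation: [3.141, 0.001, 3.14]
wrist_force: [0.3, -0.0, -1.5]
width: 0.579
grip_force: 42.2
```

Request:
{"method": "play_rows", "body": {
  "targets": "4.4 0 0 2 0 0 0; 4.4 0 0 1 0 0 0; 4.4 0 0 0.5 0 0 0; 4.4 0 0 0 0 0 0"
}}

```text
clock: 29.1
position: [436.0, -44.5, 33.8]
orientation: [-3.142, -0.0, 3.14]
wrist_force: [0.6, 0.3, -1.7]
width: 0.58
grip_force: 42.2
```

Request:
{"method": "play_rows", "body": {
  "targets": "4.4 0 0 0.5 0 0 0; 4.4 0 0 0.2 0 0 0; 4.4 0 0 0.15 0 0 0; 4.4 0 0 0 0 0 0; 4.4 0 0 0 0 0 0"
}}

```text
clock: 29.72
position: [436.0, -44.4, 25.3]
orientation: [3.142, 0.0, 3.14]
wrist_force: [0.9, 0.1, -1.9]
width: 0.582
grip_force: 42.1
```

Request:
{"method": "play_rows", "body": {
  "targets": "7 0 0 0 0 0 0; 8 0 0 0 0 0 0; 8.5 0 0 0 0 0 0; 8.5 0 0 -4 0 0 0; 8.5 0 0 -5 0 0 0"
}}

```text
clock: 30.35
position: [435.1, -44.5, 115.6]
orientation: [-3.141, -0.003, 3.14]
wrist_force: [0.5, 0.1, 0.0]
width: 0.994
grip_force: 0.0
```

Request:
{"method": "play_rows", "body": {
  "targets": "8.5 0 0 -5 0 0 0; 8.5 0 0 -3 0 0 0; 8.5 0 0 0 0 0 0"
}}

```text
clock: 30.72
position: [437.4, -44.4, 197.6]
orientation: [3.141, 0.005, 3.14]
wrist_force: [-0.2, -0.2, -0.8]
width: 0.994
grip_force: 0.0
```

```bash
python3 - <<'E'
from meas import *
d=snap('top','top11.png'); h=cv2.cvtColor(d['color'],cv2.COLOR_RGB2HSV); print(env.observe()['position'])
blob(d,cv2.inRange(h,(3,70,60),(20,255,255)),4,(405,170,60,60),'mat')
# bright top face of fin
blob(d,cv2.inRange(h,(105,120,100),(130,255,255)),96,(436,168,24,26),'fintop')
print(h[172:190,444:458,2])
E
python3 plan.py 638.5 -369 150 2.64 0 8.5 10
```

```text
[436.3958852  -44.35348773 195.99867174]
mat rect mid [ 584.3 -339.9] e 115.2 -0.5 g 95.1 -2.065 cent [ 586.  -329.2] [[410.1000061035156, 207.8000030517578], [429.0, 174.8000030517578], [456.3999938964844, 190.5], [437.6000061035156, 223.5]]
fintop rect mid [ 637.  -366.5] e 32.4 -0.502 g 11.2 -2.066 cent [ 636.7 -366.7] [[445.6000061035156, 182.8000030517578], [451.20001220703125, 173.0], [454.6000061035156, 174.89999389648438], [449.0, 184.6999969482422]]
[[156 157 159 157 157 158 160 160 161 157 156 156 157 157]
 [157 156 155 159 161 162 135 114 136 158 160 157 156 156]
 [159 159 162 167 111  97  62 113 131 121 115 152 157 158]
 [161 162 110  49  33  30 100 142 142 141 132 154 158 159]
 [164 140  59  32  35  63  63 140 142 139 115 154 159 158]
 [ 88  47  30  37  31 109 145 146 147 120 116 154 158 156]
 [ 55  37  37  33  64 123 146 147 135  90 153 157 159 158]
 [ 47  34  35  32 111 150 150 144 123 113 156 157 157 156]
 [ 39  37  31  60  90 148 145 132  96 152 157 157 157 155]
 [ 39  32  32 117 152 150 140 122 113 155 159 157 157 158]
 [ 36  34  92 144 152 142 128 113 154 157 157 157 157 156]
 [ 34  27 112 151 151 140 119 153 161 156 157 157 158 157]
 [ 36  33  39  97 115 127 107 151 158 159 156 157 158 156]
 [ 35  32  34  34  48 115 157 159 158 155 155 156 158 157]
 [ 37  27  68  70 123 138 162 162 158 158 158 156 154 158]
 [126 141 120 136 142 123 126 116 159 160 158 155 156 157]
 [ 70 165 157 143 136 128 131 122 119 157 161 160 159 156]
 [ 39  45 100 168 151 146 146 126 124 126 136 159 160 159]]
8.5 -2 -3.2 0.5 0 0 0.05; 8.5 -2.2 -3.2 0.4 0 0 0.05; 8.5 -2.4 -3 0.5 0 0 0.05; 8.5 -2.4 -2.9 0.5 0 0 0.05; 8.5 -2.7 -2.8 0.4 0 0 0.05
8.5 -2.7 -2.6 0.5 0 0 0.05; 8.5 -2.9 -2.5 0.4 0 0 0.05; 8.5 -3 -2.4 0.5 0 0 0.05; 8.5 -3.2 -2.2 0.5 0 0 0.05; 8.5 -3.2 -2 0.4 0 0 0.05
end [ 638.5 -368.9  150.3]
```

Request:
{"method": "play_rows", "body": {
  "targets": "8.5 -2 -3.2 0.5 0 0 0.05; 8.5 -2.2 -3.2 0.4 0 0 0.05; 8.5 -2.4 -3 0.5 0 0 0.05; 8.5 -2.4 -2.9 0.5 0 0 0.05; 6 -2.7 -2.8 0.4 0 0 0.05",
  "force": 100
}}

```text
clock: 31.4
position: [536.9, -207.7, 170.1]
orientation: [-3.141, -0.003, 2.888]
wrist_force: [0.2, 0.3, 0.2]
width: 0.812
grip_force: 0.0
```

Request:
{"method": "play_rows", "body": {
  "targets": "6 -2.7 -2.6 0.5 0 0 0.05; 6 -2.9 -2.5 0.4 0 0 0.05; 6 -3 -2.4 0.5 0 0 0.05; 6 -3.2 -2.2 0.5 0 0 0.05; 6 -3 -1.8 0.4 0 0 0.05"
}}

```text
clock: 32.02
position: [636.6, -367.2, 146.4]
orientation: [-3.141, -0.003, 2.638]
wrist_force: [0.9, 0.3, 0.3]
width: 0.702
grip_force: 0.0
```

Request:
{"method": "play_rows", "body": {
  "targets": "6 0 0 0 0 0 0; 6 0 0 0 0 0 0"
}}

```text
clock: 32.28
position: [636.1, -365.5, 147.4]
orientation: [3.142, -0.003, 2.64]
wrist_force: [0.3, -0.1, 0.9]
width: 0.706
grip_force: 0.0
```

```bash
python3 - <<'E'
from h import *
o=env.observe(); print(o['position'],o['orientation'],o['joint_positions'].round(2))
E
python3 plan.py 637 -367 56 2.64 0 6 5
```

```text
[ 636.1163067  -365.4734512   147.37351429] [ 3.14156216e+00 -2.99394162e-03  2.64023515e+00] [ 0.21  0.69  0.41  1.4  -0.29  1.11  1.73]
6 0 0 1.8 0 0 0; 6 -0.1 0 1.9 0 0 0; 6 0 -0.1 1.8 0 0 0; 6 0 0 1.8 0 0 0; 6 -0.1 0 1.8 0 0 0
end [ 637.2 -367.2   56.4]
```

Request:
{"method": "play_rows", "body": {
  "targets": "6 -0.1 -0.1 1.8 0 0 0; 6 0 0 1.8 0 0 0; 6 0 0 1.8 0 0 0; 6 0 0 1.8 0 0 0; 6 0 0 1.8 0 0 0"
}}

```text
clock: 32.9
position: [637.3, -367.5, 57.8]
orientation: [-3.142, -0.0, 2.64]
wrist_force: [-0.3, -0.8, -0.5]
width: 0.702
grip_force: 0.0
```

Request:
{"method": "play_rows", "body": {
  "targets": "4 0 0 0 0 0 0; 2.5 0 0 0 0 0 0; 1.5 0 0 0 0 0 0; 0.8 0 0 0 0 0 0; 0.8 0 0 0 0 0 0"
}}

```text
clock: 33.52
position: [638.1, -368.1, 60.4]
orientation: [3.142, 0.002, 2.64]
wrist_force: [0.6, 0.3, 4.4]
width: 0.146
grip_force: 97.5
```

Request:
{"method": "play_rows", "body": {
  "targets": "0.8 0 0 0 0 0 0; 0.8 0 0 0 0 0 0"
}}

```text
clock: 33.78
position: [638.1, -368.1, 60.4]
orientation: [3.141, 0.002, 2.64]
wrist_force: [1.3, -0.7, 5.6]
width: 0.153
grip_force: 97.6
```

```bash
python3 - <<'E'
from h import *
s=snap('side','side12.png'); d=snap('top','top12.png')
a=cv2.imread('pics/side12.png')[270:400,260:420]; b=cv2.imread('pics/top12.png')[150:230,390:490]
cv2.imwrite('pics/m12.png',np.hstack([cv2.resize(a,(400,325),interpolation=2),cv2.resize(b,(400,325),interpolation=2)]))
E
```

```text
(no output)
```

View pics/m12.png

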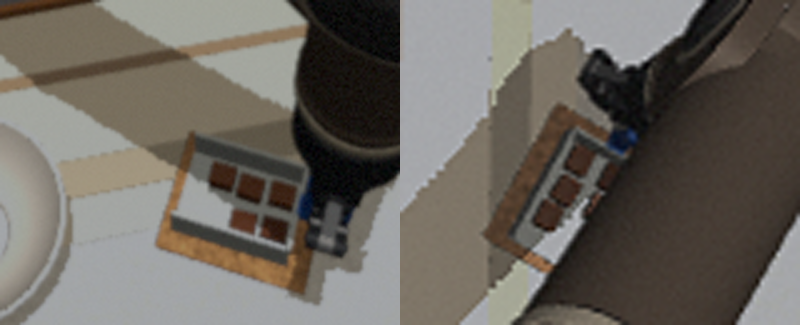

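The fin is gripped at 98 N with the scoop and five pieces undisturbed. Lift gently, then carry it to the bowl with the scoop turned to yaw −1.8, which leaves the wrist room to tilt.

Request:
{"method": "play_rows", "body": {
  "targets": "0.8 0 0 -0.5 0 0 0; 0.8 0 0 -1.5 0 0 0; 0.8 0 0 -2.5 0 0 0; 0.8 0 0 -2.5 0 0 0; 0.8 0 0 -1 0 0 0"
}}

```text
clock: 34.5
position: [638.0, -368.2, 141.6]
orientation: [3.142, 0.003, 2.64]
wrist_force: [0.4, -0.6, -2.0]
width: 0.145
grip_force: 97.3
```

```bash
python3 - <<'E'
from h import *
o=env.observe(); print(o['position'],o['orientation'],o['joint_positions'].round(2),o['width'])
E
python3 plan.py 346.5 -439.6 133 1.34 0 0.8 15
```

```text
[ 637.98957257 -368.19288993  141.64206717] [3.14154621e+00 2.60596478e-03 2.63970641e+00] [ 0.21  0.7   0.41  1.4  -0.29  1.1   1.74] 0.1445970164028053
0.8 1.5 -1.4 0.1 0 0 0.09; 0.8 1.3 -1.4 0 0 0 0.08; 0.8 1.2 -1.6 0.1 0 0 0.09; 0.8 1.1 -1.7 0 0 0 0.09; 0.8 0.9 -1.8 0.1 0 0 0.08
0.8 0.8 -1.8 0 0 0 0.09; 0.8 0.6 -1.9 0.1 0 0 0.09; 0.8 0.5 -2 0 0 0 0.08; 0.8 0.2 -2 0.1 0 0 0.09; 0.8 0.1 -2 0 0 0 0.09
0.8 0 -2 0.1 0 0 0.08; 0.8 -0.3 -2 0 0 0 0.09; 0.8 -0.4 -1.9 0.1 0 0 0.09; 0.8 -0.6 -1.9 0.1 0 0 0.08; 0.8 -0.7 -1.9 0 0 0 0.09
end [ 346.4 -439.2  133.1]
```

Request:
{"method": "play_rows", "body": {
  "targets": "0.8 1.5 -1.4 0 0 0 0.09; 0.8 1.3 -1.4 0 0 0 0.08; 0.8 1.2 -1.6 0 0 0 0.09; 0.8 1.1 -1.7 0 0 0 0.09; 0.8 0.9 -1.8 0 0 0 0.08"
}}

```text
clock: 35.12
position: [539.4, -391.7, 138.9]
orientation: [-3.141, -0.001, 2.207]
wrist_force: [-0.2, -0.1, -1.4]
width: 0.155
grip_force: 97.3
```

Request:
{"method": "play_rows", "body": {
  "targets": "0.8 0.8 -1.8 0 0 0 0.09; 0.8 0.6 -1.9 0.1 0 0 0.09; 0.8 0.5 -2 0 0 0 0.08; 0.8 0.2 -2 0.1 0 0 0.09; 0.8 0.1 -2 0 0 0 0.09"
}}

```text
clock: 35.75
position: [442.0, -415.5, 137.0]
orientation: [-3.141, -0.001, 1.767]
wrist_force: [0.1, -0.3, -2.4]
width: 0.157
grip_force: 97.3
```

Request:
{"method": "play_rows", "body": {
  "targets": "0.8 0 -2 0.1 0 0 0.08; 0.8 -0.3 -2 0 0 0 0.09; 0.8 -0.4 -1.9 0.1 0 0 0.09; 0.8 -0.6 -1.9 0 0 0 0.08; 0.8 -0.7 -1.9 0 0 0 0.09"
}}

```text
clock: 36.38
position: [345.1, -438.4, 135.1]
orientation: [-3.141, -0.001, 1.337]
wrist_force: [-0.1, -0.1, -1.4]
width: 0.152
grip_force: 97.3
```

Request:
{"method": "play_rows", "body": {
  "targets": "0.8 0 0 0 0 0 0; 0.8 0 0 0 0 0 0; 0.8 0 0 0 0 0 0"
}}

```text
clock: 36.75
position: [346.9, -438.2, 135.2]
orientation: [3.141, -0.0, 1.342]
wrist_force: [0.7, 0.4, -2.4]
width: 0.147
grip_force: 97.4
```

```bash
cat > tip.py <<'E'
import sys
from plan import *
# rows that turn the tool about its y, keeping the lip (tool frame 108,0,53.4) moving to L
t1,n=float(sys.argv[1]),int(sys.argv[2]); L=np.array([371,-334.4,70.])
P,R=now(); o=env.observe(); print(o['position'].round(1),o['joint_positions'].round(2),'lip',(P+R.apply([108,0,53.4])).round(1),'tilt',np.arccos(-R.as_matrix()[2,2]).round(3))
lip=np.array([108,0,53.4]); L0=P+R.apply(lip); R1=pose(1.34,t1); w=(R.inv()*R1).as_rotvec(); out=[]; R0=R
for k in range(1,n+1):
    Q=R0*Rot.from_rotvec(w*k/n); T=L0+(L-L0)*k/n-Q.apply(lip)
    s=np.round(R.inv().apply(T-P)/10,1); r=np.round((R.inv()*Q).as_rotvec(),2)
    out.append('0.8 '+' '.join('%g'%(v+0) for v in [*s,*r])); P=P+R.apply(s*10); R=R*Rot.from_rotvec(r)
for i in range(0,n,5): print('; '.join(out[i:i+5]))
print(P,R.as_euler('xyz'))
E
python3 tip.py 0.4 5; python3 - <<'E'
from h import *
d=snap('top','top13.png'); s=snap('side','side13.png')
a=cv2.imread('pics/top13.png')[215:335,380:500]; b=cv2.imread('pics/side13.png')[280:400,160:320]
cv2.imwrite('pics/m13.png',np.hstack([cv2.resize(a,(360,360),interpolation=2),cv2.resize(b,(420,360),interpolation=2)]))
E
```

```text
[ 346.9 -438.2  135.2] [ 0.23  0.5   0.79  1.9  -0.44  0.92  1.  ] lip [ 371.4 -333.    81.8] tilt 0.0
0.8 0.4 0 -0.6 0 -0.08 0; 0.8 0.5 0 -0.6 0 -0.08 0; 0.8 0.5 0 -0.6 0 -0.08 0; 0.8 0.4 0 -0.6 0 -0.08 0; 0.8 0.5 0 -0.7 0 -0.08 0
[ 353.12907111 -411.3280894   161.84044898] [3.14137287 0.39968805 1.3421291 ]
```

View pics/m13.png

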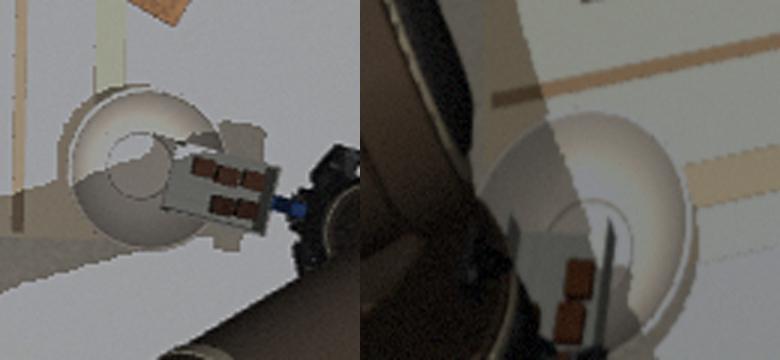

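The level scoop's lip is over the bowl's middle with all five pieces still in the pan. Tip it.

Request:
{"method": "play_rows", "body": {
  "targets": "0.8 0.4 0 -0.6 0 -0.08 0; 0.8 0.5 0 -0.6 0 -0.08 0; 0.8 0.5 0 -0.6 0 -0.08 0; 0.8 0.4 0 -0.6 0 -0.08 0; 0.8 0.5 0 -0.7 0 -0.08 0"
}}

```text
clock: 37.48
position: [352.7, -411.3, 162.3]
orientation: [3.141, 0.402, 1.34]
wrist_force: [-1.1, -0.1, -1.9]
width: 0.152
grip_force: 97.5
```

```bash
python3 tip.py 0.98 10
```

```text
[ 352.7 -411.3  162.3] [-0.33  0.47  1.12  2.11 -0.11  0.63  0.56] lip [ 370.7 -334.9   70.9] tilt 0.402
0.8 0.3 0 -0.6 0 -0.06 0; 0.8 0.4 0 -0.6 0 -0.06 0; 0.8 0.3 0 -0.6 0 -0.05 0; 0.8 0.3 0 -0.6 0 -0.06 0; 0.8 0.4 0 -0.7 0 -0.06 0
0.8 0.3 0 -0.6 0 -0.06 0; 0.8 0.3 0 -0.6 0 -0.05 0; 0.8 0.4 0 -0.6 0 -0.06 0; 0.8 0.3 0 -0.6 0 -0.06 0; 0.8 0.4 0 -0.6 0 -0.06 0
[ 367.10970414 -349.67309492  189.05608696] [3.13981111 0.98176172 1.33919425]
```

Request:
{"method": "play_rows", "body": {
  "targets": "0.8 0.3 0 -0.6 0 -0.06 0; 0.8 0.4 0 -0.6 0 -0.06 0; 0.8 0.3 0 -0.6 0 -0.05 0; 0.8 0.3 0 -0.6 0 -0.06 0; 0.8 0.4 0 -0.7 0 -0.06 0"
}}

```text
clock: 38.1
position: [359.7, -381.9, 180.5]
orientation: [3.141, 0.691, 1.34]
wrist_force: [-0.6, 0.5, -2.0]
width: 0.15
grip_force: 97.5
```

```bash
python3 tip.py 0.98 5
```

```text
[ 359.7 -381.9  180.5] [-0.69  0.69  1.35  2.21 -0.02  0.52  0.31] lip [ 371.  -334.1   70.5] tilt 0.691
0.8 0.3 0 -0.6 0 -0.06 0; 0.8 0.4 0 -0.6 0 -0.06 0; 0.8 0.3 0 -0.6 0 -0.05 0; 0.8 0.3 0 -0.6 0 -0.06 0; 0.8 0.3 0 -0.6 0 -0.06 0
[ 367.16054014 -350.11494689  189.65317531] [3.14073195 0.98118504 1.34011648]
```

Request:
{"method": "play_rows", "body": {
  "targets": "0.8 0.3 0 -0.6 0 -0.06 0; 0.8 0.3 0 -0.6 0 -0.06 0; 0.8 0 0 0 0 0 0; 0.8 0 0 0 0 0 0"
}}

```text
clock: 38.6
position: [362.0, -370.6, 185.5]
orientation: [3.141, 0.809, 1.34]
wrist_force: [-0.1, 0.4, -0.4]
width: 0.149
grip_force: 97.8
```

```bash
python3 tip.py 0.98 3;  python3 - <<'E'
from h import *
d=snap('top','top14.png'); s=snap('side','side14.png')
a=cv2.imread('pics/top14.png')[215:335,380:500]; b=cv2.imread('pics/side14.png')[280:400,160:320]
cv2.imwrite('pics/m14.png',np.hstack([cv2.resize(a,(360,360),interpolation=2),cv2.resize(b,(420,360),interpolation=2)]))
E
```

```text
[ 362.  -370.6  185.5] [-0.77  0.8   1.39  2.24 -0.    0.5   0.22] lip [ 370.3 -335.7   70.5] tilt 0.809
0.8 0.4 0 -0.6 0 -0.06 0; 0.8 0.3 0 -0.7 0 -0.05 0; 0.8 0.4 0 -0.6 0 -0.06 0
[ 366.96079031 -349.62204288  189.46654829] [3.14128146 0.97899012 1.33967831]
```

View pics/m14.png

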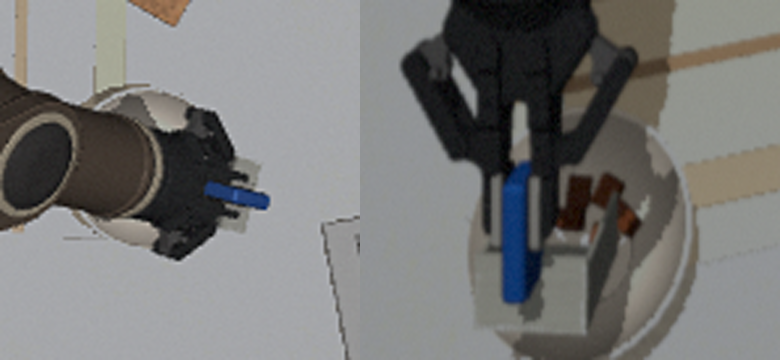

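At 46° tilt, pieces lie in the bowl (side crop (575–635,180–230)); some may still be hidden. A little more tilt, step by step.

Request:
{"method": "play_rows", "body": {
  "targets": "0.8 0.4 0 -0.6 0 -0.06 0; 0.8 0.3 0 -0.6 0 -0.05 0; 0.8 0 0 0 0 0 0; 0.8 0 0 0 0 0 0"
}}

```text
clock: 39.2
position: [364.7, -357.7, 188.4]
orientation: [3.141, 0.919, 1.338]
wrist_force: [-0.3, 0.8, -2.2]
width: 0.15
grip_force: 97.8
```

```bash
python3 tip.py 0.98 2;  python3 - <<'E'
from h import *
s=snap('side','side15.png')
cv2.imwrite('pics/m15.png',cv2.resize(cv2.imread('pics/side15.png')[300:400,190:310],(600,500),interpolation=2))
E
```

```text
[ 364.7 -357.7  188.4] [-0.84  0.92  1.4   2.26  0.01  0.49  0.13] lip [ 370.1 -335.2   70.2] tilt 0.919
0.8 0.2 0 -0.4 0 -0.03 0; 0.8 0.2 0.1 -0.3 0 -0.03 0
[ 367.52508135 -350.13834774  189.39715778] [3.14051038 0.97850678 1.33797158]
```

52.7° reached. Wait briefly, then tip back to level with the lip held in place.

Request:
{"method": "play_rows", "body": {
  "targets": "0.8 0.2 0 -0.4 0 -0.03 0; 0.8 0 0 0 0 0 0; 0.8 0 0 0 0 0 0; 0.8 0 0 0 0 0 0; 0.8 0 0 0 0 0 0"
}}

```text
clock: 39.88
position: [366.0, -352.9, 189.1]
orientation: [3.141, 0.95, 1.339]
wrist_force: [-0.3, -0.3, -0.4]
width: 0.153
grip_force: 97.7
```

```bash
sed -i 's/70\.\]/75.]/' tip.py; python3 tip.py 0 10
```

```text
[ 366.  -352.9  189.1] [-0.86  0.96  1.4   2.26  0.01  0.49  0.1 ] lip [ 370.4 -334.1   70.2] tilt 0.95
0.8 -0.5 0 1 0 0.09 0; 0.8 -0.5 0 1 0 0.1 0; 0.8 -0.5 0 1.1 0 0.09 0; 0.8 -0.5 0 1 0 0.1 0; 0.8 -0.5 0 1 0 0.09 0
0.8 -0.4 0 1 0 0.1 0; 0.8 -0.5 0 1 0 0.09 0; 0.8 -0.5 0.1 1 0 0.1 0; 0.8 -0.4 0 1 0 0.09 0; 0.8 -0.5 0 1 0 0.1 0
[ 346.59813207 -439.58642593  128.47197335] [ 3.14147288e+00 -1.88858566e-04  1.33965548e+00]
```

Request:
{"method": "play_rows", "body": {
  "targets": "0.8 -0.5 0 1 0 0.09 0; 0.8 -0.5 0 1 0 0.1 0; 0.8 -0.5 0 1 0 0.09 0; 0.8 -0.5 0 1 0 0.1 0; 0.8 -0.5 0 1 0 0.09 0"
}}

```text
clock: 40.5
position: [353.9, -404.0, 170.7]
orientation: [3.14, 0.477, 1.339]
wrist_force: [0.3, 0.5, -2.3]
width: 0.153
grip_force: 97.6
```

Request:
{"method": "play_rows", "body": {
  "targets": "0.8 -0.4 0 1 0 0.1 0; 0.8 -0.5 0 1 0 0.09 0; 0.8 -0.5 0 1 0 0.1 0; 0.8 -0.4 0 1 0 0.09 0; 0.8 -0.5 0 1 0 0.1 0"
}}

```text
clock: 41.12
position: [345.6, -439.0, 129.2]
orientation: [3.141, -0.003, 1.34]
wrist_force: [0.0, -0.4, -0.4]
width: 0.151
grip_force: 97.6
```

Request:
{"method": "play_rows", "body": {
  "targets": "0.8 0 0 -1 0 0 0; 0.8 0 0 -1 0 0 0; 0.8 0 0 0 0 0 0"
}}

```text
clock: 41.5
position: [347.2, -437.9, 150.4]
orientation: [3.14, 0.001, 1.342]
wrist_force: [-0.2, 0.6, -1.1]
width: 0.152
grip_force: 97.8
```

```bash
python3 - <<'E'
from h import *
d=snap('top','top16.png'); s=snap('side','side16.png'); o=env.observe(); print(o['position'],o['orientation'],o['joint_positions'].round(2))
a=cv2.imread('pics/top16.png')[215:335,380:500]; b=cv2.imread('pics/side16.png')[280:400,160:320]
cv2.imwrite('pics/m16.png',np.hstack([cv2.resize(a,(360,360),interpolation=2),cv2.resize(b,(420,360),interpolation=2)]))
E
python3 plan.py 638.1 -368.1 141 2.64 0 0.8 13
```

```text
[ 347.09479652 -437.40558634  149.53520836] [3.14084785e+00 2.78138223e-04 1.34259825e+00] [ 0.26  0.46  0.74  1.89 -0.38  0.94  0.95]
0.8 1 2.1 0.1 0 0 -0.1; 0.8 0.8 2.1 0 0 0 -0.1; 0.8 0.6 2.2 0.1 0 0 -0.1; 0.8 0.4 2.3 0.1 0 0 -0.1; 0.8 0.1 2.3 0 0 0 -0.1
0.8 0 2.3 0.1 0 0 -0.1; 0.8 -0.4 2.3 0.1 0 0 -0.1; 0.8 -0.5 2.2 0 0 0 -0.1; 0.8 -0.8 2.2 0.1 0 0 -0.1; 0.8 -0.9 2.1 0.1 0 0 -0.1
0.8 -1.2 2 0 0 0 -0.1; 0.8 -1.4 1.8 0.1 0 0 -0.1; 0.8 -1.5 1.7 0.1 0 0 -0.1
end [ 637.7 -368.   140.7]
```

View pics/m16.png

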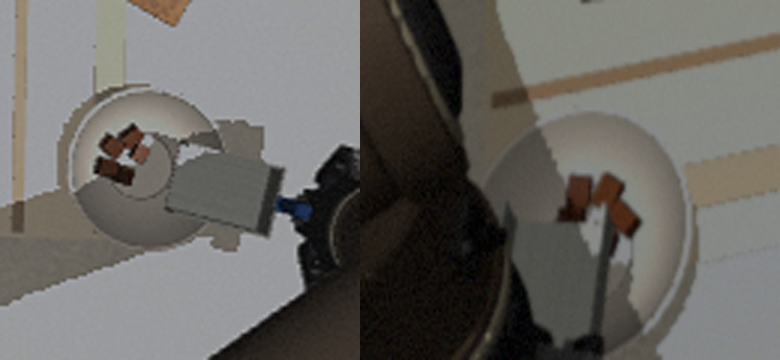

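All five pieces lie in the bowl (top crop (95–150,125–185), within about 45 mm of its axis) and the scoop is empty. Carry it back to the mat.

Request:
{"method": "play_rows", "body": {
  "targets": "0.8 1 2.1 0 0 0 -0.1; 0.8 0.8 2.1 0 0 0 -0.1; 0.8 0.6 2.2 0 0 0 -0.1; 0.8 0.4 2.3 0 0 0 -0.1; 0.8 0.1 2.3 0 0 0 -0.1"
}}

```text
clock: 42.22
position: [459.1, -411.3, 148.9]
orientation: [-3.141, -0.0, 1.845]
wrist_force: [-0.7, -0.6, -1.1]
width: 0.15
grip_force: 97.7
```

Request:
{"method": "play_rows", "body": {
  "targets": "0.8 0 2.3 0 0 0 -0.1; 0.8 -0.4 2.3 0 0 0 -0.1; 0.8 -0.5 2.2 0 0 0 -0.1; 0.8 -0.8 2.2 0.1 0 0 -0.1; 0.8 -0.9 2.1 0.1 0 0 -0.1"
}}

```text
clock: 42.85
position: [570.9, -384.0, 146.8]
orientation: [-3.141, -0.0, 2.345]
wrist_force: [-0.5, 0.1, -1.5]
width: 0.151
grip_force: 97.7
```

Request:
{"method": "play_rows", "body": {
  "targets": "0.8 -1.2 2 0 0 0 -0.1; 0.8 -1.4 1.8 0.1 0 0 -0.1; 0.8 -1.5 1.7 0.1 0 0 -0.1; 0.8 0 0 0 0 0 0; 0.8 0 0 0 0 0 0"
}}

```text
clock: 43.48
position: [635.9, -369.8, 144.8]
orientation: [-3.141, -0.001, 2.638]
wrist_force: [0.5, -0.2, -1.0]
width: 0.15
grip_force: 97.8
```

```bash
python3 plan.py 638.1 -368.1 63 2.64 0 0.8 5; python3 -c "
from h import *
o=env.observe();print(o['position'],o['orientation'])"
```

```text
0.8 0 0.1 1.6 0 0 0; 0.8 0 0 1.7 0 0 0; 0.8 -0.1 0.1 1.6 0 0 0; 0.8 0 0 1.6 0 0 0; 0.8 0 0.1 1.7 0 0 0
end [ 638.1 -367.7   62.8]
[ 635.8698422  -369.82803808  144.80717942] [-3.14069618e+00 -1.02778824e-03  2.63837460e+00]
```

Request:
{"method": "play_rows", "body": {
  "targets": "0.8 -0.1 0.2 2 0 0 0; 0.8 0 0 2 0 0 0; 0.8 0 0 2 0 0 0; 0.8 0 0 1.5 0 0 0; 0.8 0 0 0.4 0 0 0"
}}

```text
clock: 44.1
position: [637.7, -368.4, 64.2]
orientation: [-3.141, -0.002, 2.64]
wrist_force: [-0.3, -0.0, -1.6]
width: 0.152
grip_force: 97.8
```

Request:
{"method": "play_rows", "body": {
  "targets": "0.8 0 0 0 0 0 0; 0.8 0 0 0 0 0 0"
}}

```text
clock: 44.35
position: [639.0, -369.2, 67.1]
orientation: [3.142, 0.002, 2.64]
wrist_force: [0.1, -0.2, -1.6]
width: 0.154
grip_force: 97.8
```

Need 60.4; lower 6–7 mm gently, watching the force.

Request:
{"method": "play_rows", "body": {
  "targets": "0.8 0 0 0.3 0 0 0; 0.8 0 0 0.2 0 0 0; 0.8 0 0 0.15 0 0 0; 0.8 0 0 0 0 0 0; 0.8 0 0 0 0 0 0"
}}

```text
clock: 44.98
position: [638.7, -368.8, 60.3]
orientation: [3.141, 0.001, 2.64]
wrist_force: [-0.1, 1.5, 6.1]
width: 0.152
grip_force: 98.9
```

Contact at the expected height. Release and retreat upwards.

Request:
{"method": "play_rows", "body": {
  "targets": "3 0 0 0 0 0 0; 5 0 0 0 0 0 0; 6 0 0 0 0 0 0; 6 0 0 0 0 0 0; 6 0 0 -3 0 0 0"
}}

```text
clock: 45.6
position: [636.9, -367.6, 87.1]
orientation: [-3.142, -0.005, 2.64]
wrist_force: [0.2, 0.1, -0.1]
width: 0.701
grip_force: 0.0
```

Request:
{"method": "play_rows", "body": {
  "targets": "6 0 0 -5 0 0 0; 6 0 0 -5 0 0 0; 6 3 3 -5 0 0 0; 6 3 3 -3 0 0 0; 6 3 3 0 0 0 0"
}}

```text
clock: 46.22
position: [604.2, -248.1, 270.6]
orientation: [3.14, 0.005, 2.639]
wrist_force: [0.3, 1.4, -0.4]
width: 0.705
grip_force: 0.0
```

Request:
{"method": "play_rows", "body": {
  "targets": "6 3 4 0 0 0 0; 6 3 4 0 0 0 0; 6 3 4 0 0 0 0; 6 0 0 0 0 0 0; 6 0 0 0 0 0 0"
}}

```text
clock: 46.85
position: [582.3, -100.4, 267.6]
orientation: [-3.141, 0.001, 2.64]
wrist_force: [-0.3, -0.3, -0.3]
width: 0.705
grip_force: 0.0
```

```bash
python3 - <<'E'
from meas import *
d=snap('top','top17.png'); s=snap('side','side17.png'); o=env.observe(); print(o['position'])
h=cv2.cvtColor(d['color'],cv2.COLOR_RGB2HSV)
blob(d,cv2.inRange(h,(105,120,100),(130,255,255)),96,(436,168,24,26),'fintop')
blob(d,cv2.inRange(h,(3,100,40),(18,255,170)),20,(408,252,38,38),'tiles')
a=cv2.imread('pics/top17.png')[140:300,170:490]; b=cv2.imread('pics/side17.png')[80:400,190:430]
cv2.imwrite('pics/m17.png',np.hstack([cv2.resize(a,(480,240),interpolation=2),cv2.resize(b,(240,240),interpolation=2)]) if 0 else np.vstack([cv2.resize(a,(600,300),interpolation=2),cv2.resize(b[:],(600,300),interpolation=2)]))
E
```

```text
[ 582.24519544 -101.56475907  267.47167948]
fintop rect mid [ 636.7 -369. ] e 33.5 -0.523 g 11.7 -2.087 cent [ 636.2 -368.9] [[446.20001220703125, 182.89999389648438], [452.20001220703125, 172.89999389648438], [455.79998779296875, 175.10000610351562], [449.79998779296875, 185.10000610351562]]
tiles rect mid [ 385.1 -301.1] e 52.8 -0.448 g 43.5 -2.007 cent [ 384. -301.] [[409.79998779296875, 270.3999938964844], [417.79998779296875, 254.39999389648438], [431.0, 261.0], [423.0, 277.0]]
```

View pics/m17.png

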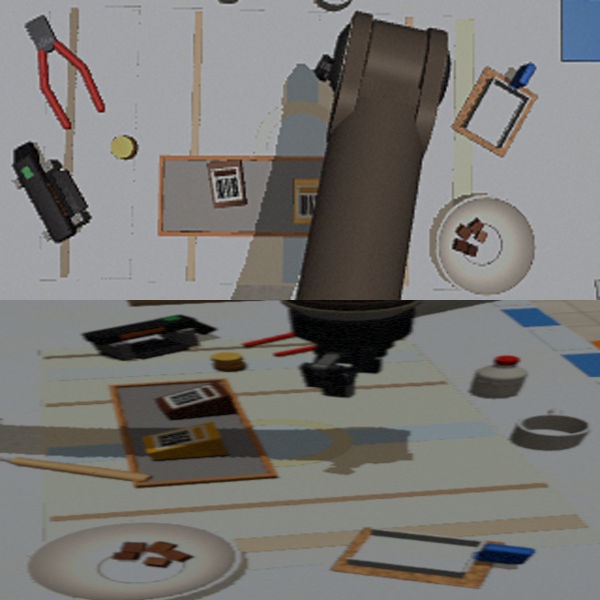

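Top: both boxes stand in the tray ((291,238) and (335,247)), scanner in its rest, five pieces in the bowl, scoop upright on the mat. Brown looks a little turned, so I check the numbers before handing in.

```bash
python3 - <<'E'
from meas import *
d=load('top17'); s=load('side17')
for x in('top',): label(d,291,239)
# gold label centre in side view (z=62)
for nm,lo,hi,roi in(('gold',(18,110,60),(32,255,255),(235,195,60,50)),('brown',(0,90,20),(12,255,110),(240,150,50,50))):
    h=cv2.cvtColor(s['color'],cv2.COLOR_RGB2HSV); m=cv2.inRange(h,lo,hi); x,y,w,hh=roi; q=np.argwhere(m[y:y+hh,x:x+w])
    c=q.mean(0)[::-1]+[x,y]; print(nm,c.round(1),len(q),ray(s,*c,40).round(0))
print('expected px gold at (436,-44)',np.round(proj(s,[436,-44,40])),'brown at (437,105)',np.round(proj(s,[437,105,40])))
E
```

```text
label [478.9  80.3  56. ] len 49.2 wid 21.9 yawx 1.123 yawy 1.137 [[285.4, 223.0], [282.0, 229.8], [301.1, 230.8], [297.7, 237.6]]
gold [263.2 227.3] 258 [437. -32.  40.]
brown [269.2 180.8] 232 [466. 109.  40.]
expected px gold at (436,-44) [263. 231.] brown at (437,105) [258. 184.]
```

```bash
python3 - <<'E'
from h import *
for n in('9','11','16','17'):
  try: d=load('top'+n)
  except Exception: continue
  for nm,(x,y,w,h) in(('brown',(270,215,40,40)),('gold',(320,220,45,40))):
    K=8; c=cv2.resize(d['color'][y:y+h,x:x+w],None,fx=K,fy=K,interpolation=cv2.INTER_LINEAR)
    m=(c.min(2)>135).astype(np.uint8); m=cv2.morphologyEx(m,cv2.MORPH_CLOSE,np.ones((25,25)))
    k,l,s,_=cv2.connectedComponentsWithStats(m); 
    if k<2: print(n,nm,'none'); continue
    i=1+np.argmax(s[1:,4]); r=cv2.minAreaRect(cv2.convexHull(np.argwhere(l==i)[:,::-1].astype(np.int32)))
    u,v=np.array(r[0])/K+[x,y]-.5; print(n,nm,'px',round(u,1),round(v,1),'size',np.round(np.array(r[1])/K,1),'ang',round(r[2],1),ray(d,u,v,62).round(0))
E
```

```text
9 brown px 292.4 218.4 size [ 7.7 33.9] ang 90.0 [513.  79.  62.]
9 gold px 341.9 221.2 size [ 3.4 44.9] ang 90.0 [509. -64.  62.]
11 brown px 292.4 218.4 size [ 7.7 33.9] ang 90.0 [513.  79.  62.]
11 gold px 341.9 221.2 size [ 3.4 44.9] ang 90.0 [509. -64.  62.]
16 brown px 292.4 218.4 size [ 7.7 34. ] ang 90.0 [513.  79.  62.]
16 gold px 341.9 221.2 size [ 3.5 44.9] ang 90.0 [509. -64.  62.]
17 brown px 292.4 218.4 size [ 7.9 34. ] ang 90.0 [513.  79.  62.]
17 gold none
```

```bash
python3 - <<'E'
from h import *
for n in('11','16','17'):
  d=load('top'+n)
  for nm,(x,y,w,h) in(('brown',(272,226,38,34)),('gold',(322,228,38,34))):
    K=8; c=cv2.resize(d['color'][y:y+h,x:x+w],None,fx=K,fy=K,interpolation=cv2.INTER_LINEAR)
    for th in (125,):
      m=(c.min(2)>th).astype(np.uint8); m=cv2.morphologyEx(m,cv2.MORPH_CLOSE,np.ones((25,25)))
      k,l,s,_=cv2.connectedComponentsWithStats(m)
      if k<2: print(n,nm,'none',c.min(2).max()); continue
      i=1+np.argmax(s[1:,4]); r=cv2.minAreaRect(cv2.convexHull(np.argwhere(l==i)[:,::-1].astype(np.int32)))
      u,v=np.array(r[0])/K+[x,y]-.5; print(n,nm,'px',round(u,1),round(v,1),'size',np.round(np.array(r[1])/K,1),'ang',round(r[2],1),ray(d,u,v,62).round(0))
E
```

```text
11 brown px 282.9 244.5 size [14.4 17.2] ang 0.5 [438. 104.  62.]
11 gold none 118
16 brown px 282.9 244.6 size [14.4 17.3] ang 0.5 [437. 104.  62.]
16 gold px 334.9 247.0 size [14.7 16.9] ang 0.6 [435. -46.  62.]
17 brown px 290.3 237.9 size [17.4 14.6] ang 82.1 [457.  83.  62.]
17 gold none 101
```

The brown box was knocked to about (457, 83) between the last two pictures. I check its height and tilt with both views.

```bash
python3 - <<'E'
from h import *
def lab(d,roi,th):
    x,y,w,h=roi; K=8; c=cv2.resize(d['color'][y:y+h,x:x+w],None,fx=K,fy=K,interpolation=cv2.INTER_LINEAR)
    m=(c.min(2)>th).astype(np.uint8); m=cv2.morphologyEx(m,cv2.MORPH_CLOSE,np.ones((25,25)))
    k,l,s,_=cv2.connectedComponentsWithStats(m); i=1+np.argmax(s[1:,4]); r=cv2.minAreaRect(cv2.convexHull(np.argwhere(l==i)[:,::-1].astype(np.int32)))
    return np.array(r[0])/K+[x,y]-.5, np.round(np.array(r[1])/K,1), round(r[2],1)
def tri(d,a,s,b):
    M=[(c['K']@np.c_[c['R'],c['t']]) for c in(d,s)]; X=cv2.triangulatePoints(M[0],M[1],a.reshape(2,1),b.reshape(2,1)); return (X[:3]/X[3]).ravel().round(1)
d=snap('top','top18.png'); s=snap('side','side18.png'); d9=load('top16'); s9=load('side16'); 
for D,S,th in((d,s,105),(d9,s9,105)):
    for c in(D,S): c['K']=np.array([[c['fx'],0,c['cx']],[0,c['fy'],c['cy']],[0,0,1]])
    a=lab(D,(272,226,38,34),125); 
    for th in(80,100,115):
        b=lab(S,(242,158,45,40),th); print(a,b,tri(D,a[0],S,b[0]))
E
```

```text
(array([290.27618408, 237.90531635]), array([17.4, 14.6]), 82.0) (array([263.9375, 175.625 ]), array([36.2, 44.9]), 90.0) [457.   81.6  90. ]
(array([290.27618408, 237.90531635]), array([17.4, 14.6]), 82.0) (array([263.9375, 168.    ]), array([21. , 44.9]), 90.0) [458.5  80.2 116.6]
(array([290.27618408, 237.90531635]), array([17.4, 14.6]), 82.0) (array([263.9375, 167.6875]), array([20.4, 44.9]), 90.0) [458.6  80.2 117.7]
(array([282.87646389, 244.56856155]), array([14.4, 17.3]), 0.5) (array([263.9375, 177.4375]), array([39.9, 44.9]), 90.0) [444.2 103.9  60.6]
(array([282.87646389, 244.56856155]), array([14.4, 17.3]), 0.5) (array([263.9375, 168.    ]), array([21. , 44.9]), 90.0) [446.5 101.5  95.6]
(array([282.87646389, 244.56856155]), array([14.4, 17.3]), 0.5) (array([263.9375, 167.6875]), array([20.4, 44.9]), 90.0) [446.6 101.4  96.8]
```

I will simply re-grasp brown and set it back mid-tray, which is more certain than leaving it against the wall.

```bash
python3 plan.py 457 83 150 3.28 0 8.5 10
```

```text
8.5 2 1 1.2 0 0 -0.06; 8.5 1.9 1.1 1.1 0 0 -0.07; 8.5 1.8 1.3 1.2 0 0 -0.06; 8.5 1.8 1.4 1.2 0 0 -0.07; 8.5 1.7 1.5 1.2 0 0 -0.06
8.5 1.5 1.5 1.1 0 0 -0.07; 8.5 1.5 1.7 1.2 0 0 -0.06; 8.5 1.3 1.8 1.2 0 0 -0.06; 8.5 1.3 1.9 1.1 0 0 -0.07; 8.5 1.1 1.9 1.2 0 0 -0.06
end [456.9  83.  150.2]
```

Request:
{"method": "play_rows", "body": {
  "targets": "8.5 2 1 1.2 0 0 -0.06; 8.5 1.9 1.1 1.1 0 0 -0.07; 8.5 1.8 1.3 1.2 0 0 -0.06; 8.5 1.8 1.4 1.2 0 0 -0.07; 8.5 1.7 1.5 1.2 0 0 -0.06",
  "force": 40
}}

```text
clock: 47.68
position: [519.0, -7.8, 207.9]
orientation: [-3.141, 0.0, 2.96]
wrist_force: [1.1, -0.5, 0.1]
width: 0.993
grip_force: 0.0
```

Request:
{"method": "play_rows", "body": {
  "targets": "8.5 1.5 1.5 1.1 0 0 -0.07; 8.5 1.5 1.7 1.2 0 0 -0.06; 8.5 1.3 1.8 1.2 0 0 -0.06; 8.5 1.3 1.9 1.1 0 0 -0.07; 8.5 1.1 1.9 1.2 0 0 -0.06"
}}

```text
clock: 48.3
position: [455.9, 85.3, 149.7]
orientation: [3.141, 0.0, -3.0]
wrist_force: [0.8, -0.4, 0.1]
width: 0.994
grip_force: 0.0
```

Request:
{"method": "play_rows", "body": {
  "targets": "8.5 0 0 0 0 0 0; 8.5 0 0 0 0 0 0"
}}

```text
clock: 48.55
position: [457.0, 84.0, 150.6]
orientation: [-3.141, 0.001, -3.004]
wrist_force: [0.5, 0.1, 0.6]
width: 0.989
grip_force: 0.0
```

```bash
python3 plan.py 457 83 24 3.28 0 8.5 5; python3 -c "
from h import *
o=env.observe();print(o['position'],o['orientation'])"
```

```text
8.5 0 0 2.5 0 0 0; 8.5 0 0 2.6 0 0 0; 8.5 0 -0.1 2.5 0 0 0; 8.5 0 0 2.5 0 0 0; 8.5 0 0 2.6 0 0 0
end [457.3  83.   23.6]
[457.03727067  84.01530119 150.58239301] [-3.14135490e+00  6.35294477e-04 -3.00402058e+00]
```

Request:
{"method": "play_rows", "body": {
  "targets": "8.5 0 -0.1 2.5 0 0 0; 8.5 0 0 2.6 0 0 0; 8.5 0 0 2.5 0 0 0; 8.5 0 0 2.5 0 0 0; 8.5 0 0 2.5 0 0 0"
}}

```text
clock: 49.18
position: [457.9, 82.5, 24.0]
orientation: [-3.141, 0.002, -3.005]
wrist_force: [0.0, -0.7, 0.4]
width: 0.997
grip_force: 0.0
```

Request:
{"method": "play_rows", "body": {
  "targets": "4.4 0 0 0 0 0 0; 4.4 0 0 0 0 0 0; 4.4 0 0 0 0 0 0; 4.4 0 0 0 0 0 0; 4.4 0 0 0 0 0 0"
}}

```text
clock: 49.8
position: [457.5, 83.3, 25.3]
orientation: [3.141, 0.002, -3.004]
wrist_force: [-0.5, -0.6, 8.3]
width: 0.584
grip_force: 43.1
```

Request:
{"method": "play_rows", "body": {
  "targets": "4.4 0 0 -1 0 0 0; 4.4 0 0 -2 0 0 0; 4.4 0 0 0 0 0 0"
}}

```text
clock: 50.18
position: [457.6, 83.6, 55.7]
orientation: [3.141, 0.003, -3.003]
wrist_force: [1.2, 0.6, -3.1]
width: 0.583
grip_force: 42.3
```

```bash
python3 plan.py 438 95 54 3.1416 0 4.4 2
```

```text
4.4 0.9 0.7 0.1 0 0 0.07; 4.4 0.9 0.6 0.1 0 0 0.07
end [438.3  94.7  53.7]
```

Request:
{"method": "play_rows", "body": {
  "targets": "4.4 0.9 0.7 0 0 0 0.07; 4.4 0.9 0.6 0 0 0 0.07; 4.4 0 0 1.5 0 0 0; 4.4 0 0 0.8 0 0 0; 4.4 0 0 0 0 0 0"
}}

```text
clock: 50.8
position: [436.8, 94.1, 30.6]
orientation: [-3.141, -0.002, 3.14]
wrist_force: [0.0, -0.1, -1.8]
width: 0.579
grip_force: 42.3
```

Request:
{"method": "play_rows", "body": {
  "targets": "4.4 0 0 0.4 0 0 0; 4.4 0 0 0.2 0 0 0; 4.4 0 0 0.1 0 0 0; 4.4 0 0 0 0 0 0; 4.4 0 0 0 0 0 0"
}}

```text
clock: 51.42
position: [437.6, 94.3, 25.3]
orientation: [3.141, 0.001, 3.14]
wrist_force: [-3.6, -1.5, 12.1]
width: 0.578
grip_force: 43.9
```

Firm floor contact. Release, rise and move the arm clear of the camera's view of the tray.

Request:
{"method": "play_rows", "body": {
  "targets": "7 0 0 0 0 0 0; 8 0 0 0 0 0 0; 8.5 0 0 0 0 0 0; 8.5 0 0 -4 0 0 0; 8.5 0 0 -5 0 0 0"
}}

```text
clock: 52.05
position: [436.5, 94.0, 114.5]
orientation: [-3.14, -0.003, 3.14]
wrist_force: [-0.5, 0.3, 0.5]
width: 0.995
grip_force: 0.0
```

Request:
{"method": "play_rows", "body": {
  "targets": "8.5 0 0 -5 0 0 0; 8.5 0 0 -5 0 0 0; 8.5 0 5 -2 0 0 0; 8.5 0 5 0 0 0 0; 8.5 0 5 0 0 0 0"
}}

```text
clock: 52.68
position: [437.7, 245.8, 234.9]
orientation: [3.141, 0.001, 3.139]
wrist_force: [0.7, 0.2, 0.1]
width: 0.995
grip_force: 0.0
```

Request:
{"method": "play_rows", "body": {
  "targets": "8.5 0 5 0 0 0 0; 8.5 0 5 0 0 0 0; 8.5 0 5 0 0 0 0; 8.5 0 0 0 0 0 0; 8.5 0 0 0 0 0 0"
}}

```text
clock: 53.3
position: [437.9, 393.6, 233.8]
orientation: [-3.14, -0.001, 3.14]
wrist_force: [0.6, -0.4, 0.7]
width: 0.995
grip_force: 0.0
```

```bash
python3 - <<'E'
from h import *
d=snap('top','top19.png'); print(env.observe()['position'],env.observe()['dq'].round(3))
for nm,(x,y,w,h) in(('brown',(272,226,38,34)),('gold',(322,228,38,34))):
  for th in(105,125):
    K=8; c=cv2.resize(d['color'][y:y+h,x:x+w],None,fx=K,fy=K,interpolation=cv2.INTER_LINEAR)
    m=(c.min(2)>th).astype(np.uint8); m=cv2.morphologyEx(m,cv2.MORPH_CLOSE,np.ones((25,25)))
    k,l,s,_=cv2.connectedComponentsWithStats(m)
    if k<2: print(nm,'none',c.min(2).max()); continue
    i=1+np.argmax(s[1:,4]); r=cv2.minAreaRect(cv2.convexHull(np.argwhere(l==i)[:,::-1].astype(np.int32)))
    u,v=np.array(r[0])/K+[x,y]-.5; print(nm,'px',round(u,1),round(v,1),'size',np.round(np.array(r[1])/K,1),'ang',round(r[2],1),ray(d,u,v,62).round(0))
h=cv2.cvtColor(d['color'],cv2.COLOR_RGB2HSV)
m=cv2.inRange(h,(3,100,40),(18,255,170))[250:292,405:450]; print('tiles px',np.argwhere(m).mean(0)[::-1]+[405,250],m.sum()/255)
E
```

```text
[438.31275326 392.94735817 234.05413535] [ 0.012 -0.013  0.004  0.005 -0.002  0.001 -0.002]
brown px 290.4 242.4 size [33.9 37.9] ang 90.0 [444.  82.  62.]
brown px 286.6 244.6 size [17.4 14.4] ang 90.0 [438.  93.  62.]
gold px 340.4 244.4 size [33.9 37.9] ang 90.0 [442. -61.  62.]
gold px 335.0 247.0 size [17.  14.8] ang 90.0 [435. -46.  62.]
tiles px [420.34586466 266.20300752] 133.0
```

Brown is back at (438, 93), upright label size; gold is unchanged at (435, −46). Hand in.

```bash
python3 -c "
from workcell import env
print(env.sign_off())"
```

```text
the job is handed in; nothing more can be done
None
```

I handed the job in at about 53 s on the robot's clock; the sign-off returned no verdict. Brown and gold were scanned (no blue box was there), the scanner is back in its rest, all five glass pieces are in the bowl, the scoop is on its mat, and both boxes are in the tray; brown was shifted in the tray late in the run, so I set it back mid-tray.

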